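Weigh the bead case on the spring hook scale

TASK

Weigh the bead case: hang it by its loop on the hook of the spring scale, easing it down slowly until you feel the scale carry all of its weight before you let go, so that it is not jerked, does not bob on the spring and never overloads it. Leave it hanging free until it has hung quite still for a good second, then take it again, lift it slowly off the hook and set it down upright on its base on the mat inside the pink frame. Leave the scale empty, and the glass cup, the wooden spool and the pliers where they are.

Things in the scene. Friction and masses are not known exactly. Their poses are not given: they have to be found in the camera images.
- case_center (a point): Centre, half-way up, of the loose teal plastic bead case: a closed box 64 mm long (its x), 34 mm wide (its y; grip these flat sides) and 52 mm high (z up), upright on its base. A pale flap, latched by an orange tab, covers the front (-x) half of its top and stays shut. Full of metal beads: 0.18 to 0.64 kg, different each time, centred near this point.
- case_loop (a point): Underside of the arch of the case's hanging loop, 50 mm above case_center, same axes. The loop, fixed to the middle of the case's top, is an upright arch of 4 mm rod in the case's y-z plane (look through it along the case's x); its opening is 16 mm wide and 24 mm high; it ends 28 mm above the case's top.
- scale: 1 kg spring hook scale on a fixed rod stand. Origin on the tiles straight below the hook; z up. White tube, 25 mm across, straight above the hook, 243 to 414 mm up, so no room for a hand above it; the -x side is free for one tilted 30 to 45 degrees. Base plate 12 mm thick, from x -35 to +95, y -35 to +115 mm; 10 mm upright rod, 422 mm high, at x +65, y +90 mm, clamped to the tube 360 mm up.
- hook_seat (a point): Lowest point inside the scale's hook, where a loop rests: 164 mm above the tiles when empty; moves down with the hook; axes as scale. The hook, 4 mm rod in the x-z plane, cannot swing or turn. Its shank is 8 mm to +x of this point and bends over it 40 mm up; its tip is 9 mm to -x, the tip's top 10 mm above this point. A loop goes on from -x over the tip, then down, with 4 mm of room each way.
- hook (a joint): How far the hook is pulled down, in m: 0 empty (spring holds it against its upper stop), 0.07 at the lower stop. It yields 7 mm per N (143 N/m) after 0.3 N of preload: about 10 to 42 mm under the case. Lightly damped: a load let go off balance bounces for a second or two.
- frame: Pink plastic bead mat frame, fixed, 160 mm (its x) by 220 mm (its y) over all; rim 12 mm wide and 10 mm high; the flat mat inside, 136 x 196 mm, is 3 mm above the tiles. Origin at its centre, at tile level; z up.
- cup_center (a point): Bystander: small clear glass cup, 52 mm across, 45 mm high, standing loose; centre, half-way up.
- spool_center (a point): Bystander: wooden spool-shaped bead stopper holder, 44 mm across, 50 mm high, standing loose; centre, half-way up.
- pliers: Bystander: stainless split-ring pliers lying loose on the tiles, about 120 mm long (its x), 50 mm wide, 11 mm high; origin near the pivot, at tile level, handles towards -x.

How it is judged:
By the outcome, as a careful person would: the job done as asked, in the order asked, and still so for the second after the job is handed in, with the robot touching nothing.
It also fails if it takes over 72 s, if anything falls off the work surface, if the arm or the gripper's body presses on something with over 40 N, if the wrist force passes 120 N, or if a joint passes its speed limit or range.

ROBOT

A 6-joint arm with a two-finger parallel gripper is mounted at the origin on the work surface. World frame = base frame: x ahead of the robot, y to its left, z up, the work surface at z = 0. Lengths are in m, angles in rad, forces in N, time in s.
With the tool pointing down it reaches from about 0.35 to 0.95 m from the base axis. Payload 17.4 kg.
Tool frame: the origin (TCP) lies at the very end of the fingers, on their centre line; the grasp point (between the pads) lies 19 mm behind it; x points along the fingers, z is the direction in which the jaws open and shut, and the axes are right-handed (so a half turn about x gives the same grasp; the last joint's range is limited). The gripper opens to 93 mm and grips with 3 to 60 N. Pads are 15 mm wide; open, the fingers measure 128 mm over their backs; the gripper's body (75 mm by 188 mm) begins 65 mm behind the grasp point.
Start: joints at [-1.147, 0.116, 1.442, -0, 1.584, -0.038], TCP at [0.301, -0.604, 0.219] pointing down, gripper open.
Joint ranges: [-2.83, 2.83], [-0.83, 2.19], [0.07, 2.5], [-1.14, 4.28], [0.01, 3], [-2.97, 2.97]. Speed limits (rad/s): [1.89, 1.89, 2.22, 3.14, 3.14, 3.14].

INTERFACE

Orientations are given as a rotation vector (axis times angle).
In Python, from plant import robot gives the robot as it stands.
- The arm moves only by the tool servo_tool, never from a script. Its argument "plan" is a list of rows, each an object with "translation": the shift along the tool's x, y, z in mm, a list of three; "delta_rot": the turn, a rotation vector about the tool's x, y, z in degrees, a list of three; "claw": the opening, from 0 (shut) to 1 (fully open). A call has 1 to 20 rows; each row is the pose to reach, as a shift and turn from the pose commanded when the call began, along the tool's axes at that moment; what a row does not reach only later rows make up. A row lasts 1/12 s, in which the tool goes at most 41.7 mm and 7.16 degrees, less where a joint would pass 70% of its speed; a pose out of reach is approached as far as the arm can. A call with a gripper value outside its range is refused whole. The fingers move at their own pace and stop on an object; the grip force is fixed at half the most. Time passes only in rows, so rows that repeat a pose let the fingers close. It gives the time, the measured TCP pose, the force and the opening at its end, in the units of the state.
- robot.get_state(): the state, without advancing time (a new reading comes with each control period).
- robot.capture(name): name is "scene" or "top" or "wrist"; returns the picture (480x640x3 uint8, blue, green, red); there is no depth.
- robot.camera_params(name): a dict with "intrinsics" (3x3 intrinsics, pixels), "R" (3x3) and "t" (3): a world point X has camera coordinates R X + t. Camera axes: x right, y down, z forward; pixel columns grow to the right and rows downward; lengths in m; the calibration is good to about 2 mm. A picture is of the moment at which its call begins: read the wrist's pose just before it. camera_params takes no time and is no camera call; for the wrist camera it gives the pose at the moment of the call.
- robot.close_job(): hands the job in, once; it reports no verdict.
Trained networks look in the newest picture that a camera, given by its name, has taken for a name from the list of things; names that differ only in an ending like _2 or _b are one class to them, and where a whole thing is asked for, a point or a joint stands for the part that bears it (a point fixed in the world has none). Each returns a list of dicts, best first, with "confidence" (0 to 1); they miss things now and then, are a little off and sometimes report something else, mostly with a low value. They report only what shows in the picture. A call takes as long as a camera call.
- robot.spot_in(query, camera): "point" ([x, y, z] in m, in world coordinates, good to about 4 mm: the middle of the surface that is visible of it).
The state is a dict: "clock": time; "joints": joint angles; "qvel": joint speeds; "effort": joint torques, N m; "eef_pos": TCP position; "tcp_rot": TCP orientation; "contact_force": force on the tool from outside, world axes, zero at the start; "wrist_torque": the same for the moment, N m; "finger_gap": opening from 0.0 (shut) to 1.0 (fully open).
Only numpy, scipy, OpenCV 4.12 (cv2) and the standard library are available. Lean on these libraries where they do the work, as an engineer would, in place of code of your own. Each camera call takes 0.05 s, during which the arm holds its last target.

## Working session

There is one attempt and no reset: what is moved stays moved. The work goes in short steps, Python scripts to look and compute and a tool call to move; the robot and the scene stay as the last step left them, time stands still between calls to the robot, and variables do not carry over. Pictures are saved under pics/ and viewed, and the job is handed in when it is done.

Besides the shell and the picture viewer there is one more tool, called after "Call:" as a command line: name --argument value ..., lists and objects as JSON in quotes. servo_tool: Moves the arm, as the interface text tells. Its arguments: {"type":"object","properties":{"plan":{"type":"array","items":{"type":"object","properties":{"translation":{"type":"array","items":{"type":"number"}},"delta_rot":{"type":"array","items":{"type":"number"}},"claw":{"type":"number"}}}}},"required":["plan"]}

```bash
ls; mkdir -p pics
cat > h.py <<'E'
from plant import robot
import numpy as np, cv2
from scipy.spatial.transform import Rotation as R
def st():
    s=robot.get_state(); return s
def P(name):
    c=robot.camera_params(name); return np.array(c["intrinsics"]),np.array(c["R"]),np.array(c["t"])
def proj(cam,X):
    K,r,t=cam; p=K@(r@np.array(X)+t); return p[:2]/p[2]
def onplane(cam,uv,z):
    K,r,t=cam; d=r.T@np.linalg.inv(K)@np.array([uv[0],uv[1],1.]); o=-r.T@t
    return o+d*(z-o[2])/d[2]
E
python3 - <<'E'
from h import *
s=st(); print({k:np.round(v,3) for k,v in s.items()})
for n in ["scene","top"]:
    im=robot.capture(n); cv2.imwrite(f"pics/{n}0.png",im)
    K,r,t=P(n); print(n,K.tolist(),(-r.T@t).round(3),r.round(2).tolist())
    for q in ["case_center","case_loop","scale","hook_seat","frame","cup_center","spool_center","pliers"]:
        try: print(q,[(np.round(d["point"],3).tolist(),round(d["confidence"],2)) for d in robot.spot_in(q,n)][:3])
        except Exception as e: print(q,e)
E
```

```text
pics
{'clock': np.float64(0.0), 'joints': array([-1.147,  0.117,  1.442,  0.   ,  1.584, -0.038]), 'qvel': array([ 0.   , -0.001,  0.001, -0.001, -0.001, -0.001]), 'effort': array([-0.0000e+00, -7.2126e+01, -6.2261e+01,  7.8000e-02,  2.4000e-02,
       -0.0000e+00]), 'eef_pos': array([ 0.301, -0.604,  0.218]), 'tcp_rot': array([ 0.863,  1.394, -0.862]), 'contact_force': array([-0.116, -0.232,  0.847]), 'wrist_torque': array([-0.064, -0.023, -0.033]), 'finger_gap': np.float64(1.002)}
scene [[532.7491902426362, 0.0, 309.3636288021375], [0.0, 532.7491902426362, 236.14570156177265], [0.0, 0.0, 1.0]] [ 1.325 -0.411  0.67 ] [[0.52, 0.85, -0.02], [0.45, -0.3, -0.84], [-0.72, 0.43, -0.54]]
case_center [([0.622, 0.336, 0.038], 0.89)]
case_loop [([0.625, 0.338, 0.036], 0.88), ([0.459, 0.383, 0.028], 0.43)]
scale [([0.696, 0.025, 0.025], 0.85)]
hook_seat [([0.678, -0.004, 0.199], 0.51)]
frame [([0.535, -0.325, 0.005], 0.6)]
cup_center [([0.46, 0.386, 0.026], 0.65), ([0.774, -0.214, 0.008], 0.46)]
spool_center [([0.537, 0.269, 0.029], 0.56)]
pliers [([0.775, -0.217, 0.011], 0.57), ([0.533, 0.271, 0.031], 0.45)]
top [[579.2941140315206, 0.0, 317.25383514065595], [0.0, 579.2941140315206, 244.14394349324752], [0.0, 0.0, 1.0]] [0.376 0.01  1.236] [[0.01, -1.0, -0.01], [-0.98, -0.0, -0.19], [0.19, 0.01, -0.98]]
case_center [([0.612, 0.348, 0.051], 0.68)]
case_loop [([0.608, 0.344, 0.053], 0.88)]
scale [([0.688, 0.04, 0.019], 0.88)]
hook_seat [([0.666, -0.012, 0.176], 0.44)]
frame [([0.53, -0.315, 0.004], 0.69)]
cup_center [([0.448, 0.398, 0.02], 0.77)]
spool_center [([0.523, 0.267, 0.055], 0.75)]
pliers [([0.762, -0.212, 0.009], 0.59)]
```

View pics/scene0.png

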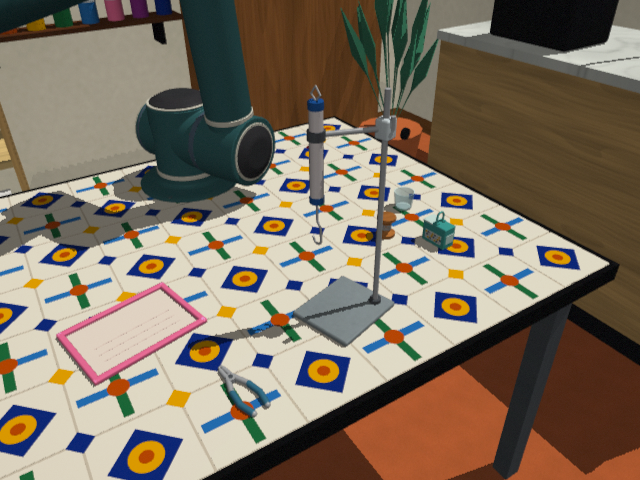

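View pics/top0.png

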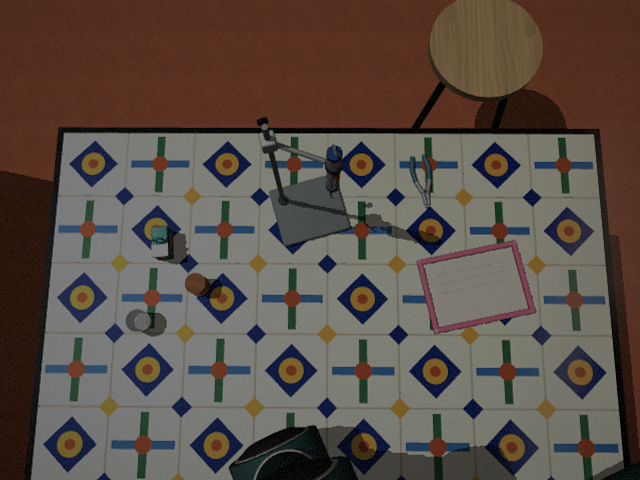

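Run:
```python
import cv2,numpy as np
t=cv2.imread("pics/top0.png"); s=cv2.imread("pics/scene0.png")
t=np.clip(t.astype(float)*1.6,0,255).astype(np.uint8)
a=cv2.resize(t[110:260,240:360],None,fx=5,fy=4.0*1.25,interpolation=cv2.INTER_CUBIC)[:600]
cv2.imwrite("pics/c1.png",cv2.resize(t[130:260,250:400],None,fx=4.5,fy=4.5,interpolation=cv2.INTER_CUBIC))
cv2.imwrite("pics/c2.png",cv2.resize(t[210:340,120:240],None,fx=4.5,fy=4.5,interpolation=cv2.INTER_CUBIC))
cv2.imwrite("pics/c3.png",cv2.resize(s[190:350,290:470],None,fx=3.7,fy=3.7,interpolation=cv2.INTER_CUBIC))
```

```text
(no output)
```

View pics/c1.png

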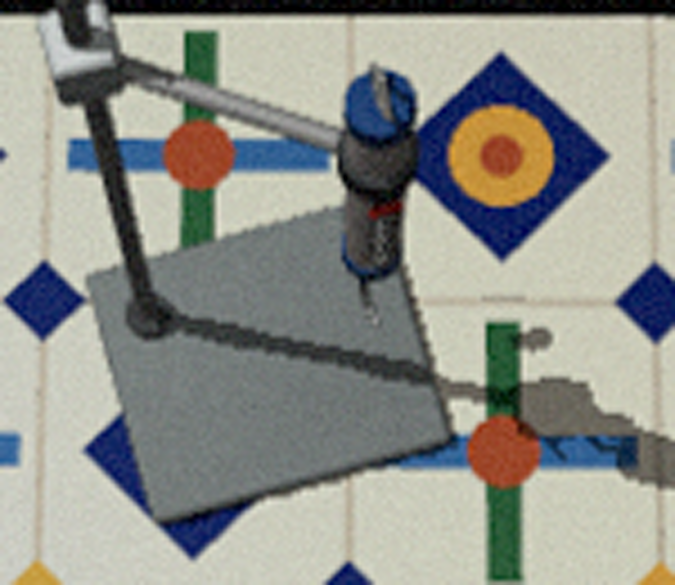

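View pics/c2.png

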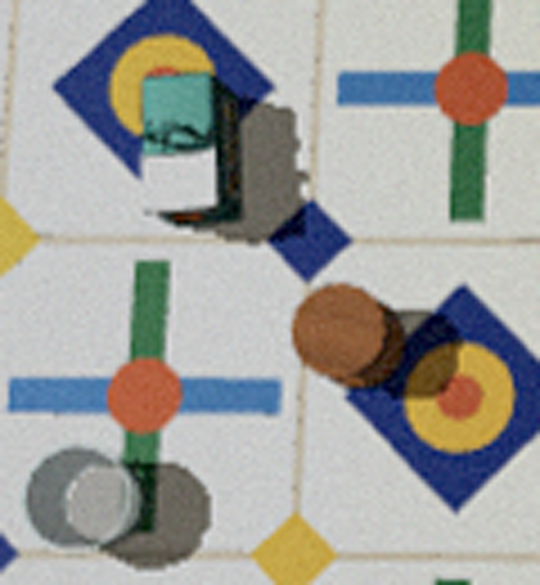

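View pics/c3.png

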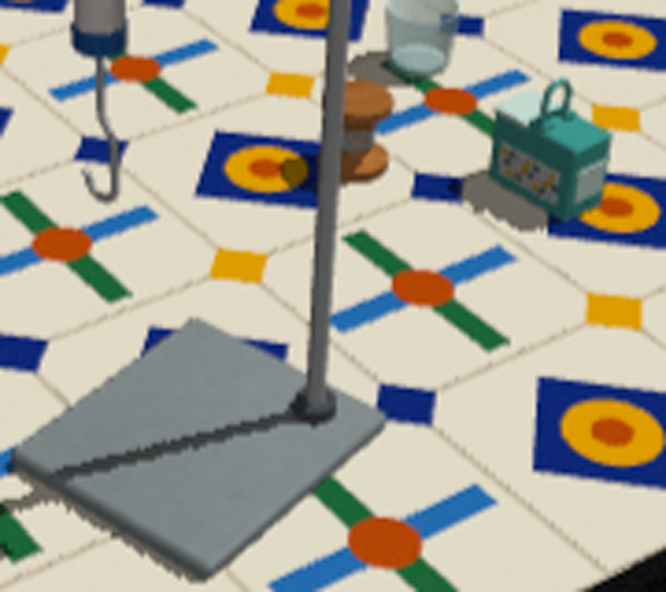

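Run:
```python
from h import *
c=P("top")
def cr(p,o,f=4.5): return (np.array(p)+.5)/f+np.array(o)-.5
pl=[onplane(c,cr(p,(250,130)),0.012) for p in [(88,277),(160,520),(451,438)]]
print("plate",np.round(pl,4)); 
yv=pl[1]-pl[2]; xv=pl[0]-pl[1]
print(np.linalg.norm(yv),np.linalg.norm(xv),np.degrees(np.arctan2(-yv[0],yv[1])),np.degrees(np.arctan2(xv[1],xv[0])))
ca=[onplane(c,cr(p,(120,210)),0.052) for p in [(143,76),(212,73),(217,207),(143,205)]]
print("case",np.round(ca,4),np.mean(ca,0))
fr=[onplane(c,p,0.01) for p in [(417,261),(515,241),(536,312),(436,333)]]
print("frame",np.round(fr,4),np.mean(fr,0))
```

```text
plate [[ 0.7335  0.1263  0.012 ]
 [ 0.6131  0.0892  0.012 ]
 [ 0.6539 -0.0501  0.012 ]]
0.14518580711433782 0.12603152029306958 16.341923759709655 17.138130545697553
case [[0.6439 0.3681 0.052 ]
 [0.6455 0.336  0.052 ]
 [0.5821 0.3301 0.052 ]
 [0.5828 0.3644 0.052 ]] [0.61355182 0.3496612  0.052     ]
frame [[ 0.5803 -0.1937  0.01  ]
 [ 0.625  -0.4056  0.01  ]
 [ 0.473  -0.4406  0.01  ]
 [ 0.428  -0.2292  0.01  ]] [ 0.52659683 -0.31726219  0.01      ]
```

Run:
```python
from h import *
from scipy.optimize import least_squares
T=P("top");S=P("scene")
def cr(p,o,f): return (np.array(p)+.5)/f+np.array(o)-.5
t=lambda p:cr(p,(250,130),4.5); s=lambda p:cr(p,(290,190),3.7)
obs=[(T,t((88,276)),(95,115,12)),(T,t((159,521)),(-35,115,12)),(T,t((452,438)),(-35,-35,12)),
(S,s((14,456)),(-35,-35,12)),(S,s((196,318)),(-35,115,12)),(S,s((386,420)),(95,115,12)),(S,s((205,579)),(95,-35,12)),
(S,s((100,198)),(0,0,160)),(S,s((118,185)),(10,0,172))]
def W(p,l):
    a=p[2];l=np.array(l)/1000; return np.array([p[0]+np.cos(a)*l[0]-np.sin(a)*l[1],p[1]+np.sin(a)*l[0]+np.cos(a)*l[1],l[2]])
f=lambda p:np.concatenate([proj(c,W(p,l))-uv for c,uv,l in obs])
for cam in (None,T,S):
    ob=obs
    g=lambda p:np.concatenate([proj(c,W(p,l))-uv for c,uv,l in obs if cam is None or c is cam])
    r=least_squares(g,[.67,-.01,.28]); print(r.x.round(4),np.degrees(r.x[2]).round(2)); print(r.fun.reshape(-1,2).round(1).tolist())
    if cam is None: p0=r.x
# case from scene: loop arch top
z=lambda p:s(p)
print("loop top scene", onplane(S,s((560,82)),0.080))
print("scene case top corners",[onplane(S,s(q),0.052).round(4).tolist() for q in [(497,122),(577,160),(609,133)]])
```

```text
[ 0.6785 -0.0094  0.282 ] 16.16
[[-0.5, -1.6], [-0.8, -0.1], [1.0, -0.3], [-2.2, -1.2], [-0.5, -0.7], [1.2, -1.2], [0.4, -1.8], [0.2, 1.6], [-0.3, 1.4]]
[ 0.6775 -0.0095  0.2891] 16.57
[[-0.6, -0.8], [-0.5, 0.7], [1.1, 0.0]]
[ 0.6792 -0.0095  0.2735] 15.67
[[-2.1, -1.2], [0.2, -0.4], [1.6, -0.6], [0.2, -1.3], [0.4, 1.8], [-0.2, 1.6]]
loop top scene [0.61635437 0.3483106  0.08      ]
scene case top corners [[0.5971, 0.3203, 0.052], [0.654, 0.3304, 0.052], [0.6425, 0.3668, 0.052]]
```

```bash
cat >> h.py <<'E'
def Rt(yaw,tilt,sgn=1):
    y=np.radians(yaw);t=np.radians(tilt)
    x=np.array([np.cos(y)*np.sin(t),np.sin(y)*np.sin(t),-np.cos(t)]); z=sgn*np.array([-np.sin(y),np.cos(y),0])
    return np.stack([x,np.cross(z,x),z],1)
def delta(pos,Rm,p0=None,R0=None):
    s=st(); p0=s["eef_pos"] if p0 is None else p0; R0=R.from_rotvec(s["tcp_rot"]).as_matrix() if R0 is None else R0
    print("trans",(R0.T@(np.array(pos)-p0)*1000).round(1).tolist(),"rot",np.degrees(R.from_matrix(R0.T@Rm).as_rotvec()).round(2).tolist())
E
python3 - <<'E'
from h import *
s=st(); print(R.from_rotvec(s["tcp_rot"]).as_matrix().round(3))
Rm=Rt(5,35,1); x=Rm[:,0]
g=np.array([.613,.3485,.030]); tcp=g+.019*x
print(tcp)
for sg in (1,-1): delta(tcp-.16*x,Rt(5,35,sg))
E
```

```text
[[-0.     0.895  0.446]
 [ 0.     0.446 -0.895]
 [-1.    -0.    -0.   ]]
[0.62385648 0.34944982 0.01443611]
trans [73.1, 628.8, -743.5] rot [-151.91, -47.9, -9.08]
trans [73.1, 628.8, -743.5] rot [20.78, -6.56, 34.59]
```

Call:
servo_tool --plan '[{"translation":[40,320,-370],"delta_rot":[10,-3,17],"claw":1},{"translation":[40,320,-370],"delta_rot":[10,-3,17],"claw":1},{"translation":[40,320,-370],"delta_rot":[10,-3,17],"claw":1},{"translation":[40,320,-370],"delta_rot":[10,-3,17],"claw":1},{"translation":[40,320,-370],"delta_rot":[10,-3,17],"claw":1},{"translation":[40,320,-370],"delta_rot":[10,-3,17],"claw":1},{"translation":[40,320,-370],"delta_rot":[10,-3,17],"claw":1},{"translation":[40,320,-370],"delta_rot":[10,-3,17],"claw":1},{"translation":[40,320,-370],"delta_rot":[10,-3,17],"claw":1},{"translation":[40,320,-370],"delta_rot":[10,-3,17],"claw":1},{"translation":[40,320,-370],"delta_rot":[10,-3,17],"claw":1},{"translation":[73,629,-743],"delta_rot":[20.8,-6.6,34.6],"claw":1},{"translation":[73,629,-743],"delta_rot":[20.8,-6.6,34.6],"claw":1},{"translation":[73,629,-743],"delta_rot":[20.8,-6.6,34.6],"claw":1},{"translation":[73,629,-743],"delta_rot":[20.8,-6.6,34.6],"claw":1},{"translation":[73,629,-743],"delta_rot":[20.8,-6.6,34.6],"claw":1},{"translation":[73,629,-743],"delta_rot":[20.8,-6.6,34.6],"claw":1},{"translation":[73,629,-743],"delta_rot":[20.8,-6.6,34.6],"claw":1},{"translation":[73,629,-743],"delta_rot":[20.8,-6.6,34.6],"claw":1},{"translation":[73,629,-743],"delta_rot":[20.8,-6.6,34.6],"claw":1}]'

```text
clock: 2.57
eef_pos: [0.4951, 0.1622, 0.1585]
tcp_rot: [1.397, 0.804, -0.679]
contact_force: [0.3, -1.3, -0.1]
finger_gap: 0.999
```

Run:
```python
from h import *
s=st(); print(s["clock"],s["eef_pos"],s["contact_force"])
x=Rt(5,35,-1)[:,0]; g=np.array([.613,.3485,.030])
delta(g+.019*x-.16*x,Rt(5,35,-1))
im=robot.capture("wrist"); cv2.imwrite("pics/w1.png",im)
```

```text
2.5667 [0.49508949 0.16221077 0.15847057] [ 0.33106731 -1.26442171 -0.06577529]
trans [41.0, 35.7, -175.3] rot [0.01, 0.01, -0.17]
```

View pics/w1.png

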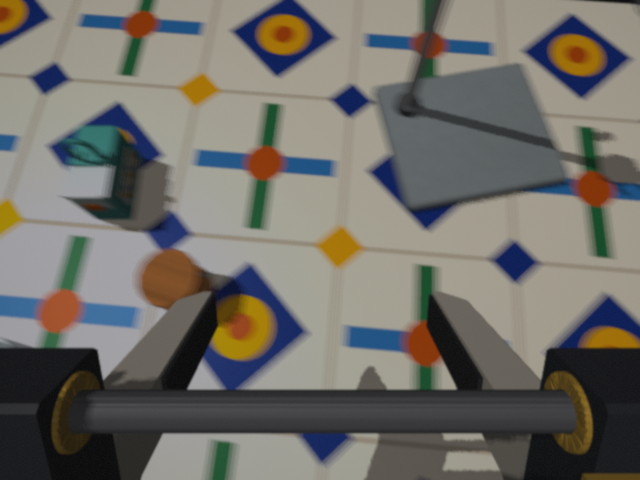

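Call:
servo_tool --plan '[{"translation":[41,36,-175],"delta_rot":[0,0,0],"claw":1},{"translation":[41,36,-175],"delta_rot":[0,0,0],"claw":1},{"translation":[41,36,-175],"delta_rot":[0,0,0],"claw":1},{"translation":[41,36,-175],"delta_rot":[0,0,0],"claw":1},{"translation":[41,36,-175],"delta_rot":[0,0,0],"claw":1},{"translation":[41,36,-175],"delta_rot":[0,0,0],"claw":1},{"translation":[41,36,-175],"delta_rot":[0,0,0],"claw":1},{"translation":[41,36,-175],"delta_rot":[0,0,0],"claw":1}]'

```text
clock: 3.28
eef_pos: [0.5327, 0.3384, 0.1446]
tcp_rot: [1.396, 0.805, -0.682]
contact_force: [-0.5, -0.3, 0.1]
finger_gap: 1.001
```

Run:
```python
from h import *
s=st(); print(s["clock"],s["eef_pos"],s["contact_force"],s["joints"])
K,r,t=P("wrist"); R0=R.from_rotvec(s["tcp_rot"]).as_matrix()
print("cam in tool",R0.T@(-r.T@t-s["eef_pos"])); np.savez("w2.npz",K=K,r=r,t=t)
im=robot.capture("wrist"); cv2.imwrite("pics/w2.png",im)
for q in ["case_center","case_loop"]: print([(np.round(d["point"],3).tolist(),round(d["confidence"],2)) for d in robot.spot_in(q,"wrist")][:3])
x=Rt(5,35,-1)[:,0]; g=np.array([.613,.3485,.030])
delta(g+.019*x,Rt(5,35,-1))
```

```text
3.2833 [0.5326768  0.33844484 0.14459139] [-0.53347433 -0.25195443  0.1272553 ] [ 0.6797568  -0.24700581  1.99773258 -0.4192237   0.90943661  2.34208904]
cam in tool [-1.65771943e-01  8.24850912e-02 -1.81248505e-05]
[([0.606, 0.353, 0.051], 0.72)]
[]
trans [159.7, -0.2, -3.7] rot [-0.07, 0.06, -0.06]
```

View pics/w2.png

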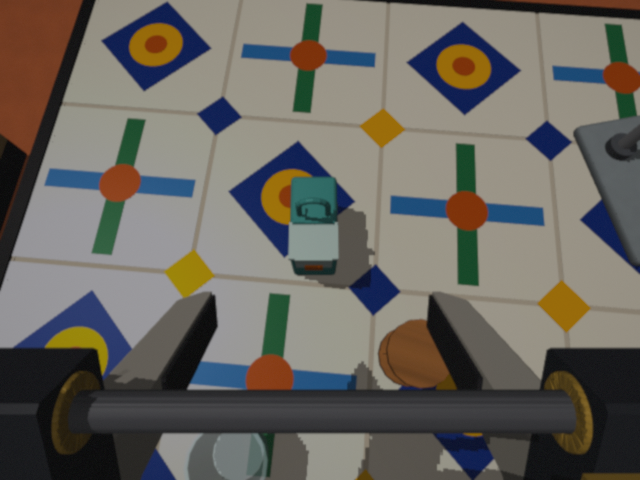

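Run:
```python
import cv2,numpy as np
t=cv2.imread("pics/w2.png")
cv2.imwrite("pics/c4.png",cv2.resize(t[165:285,270:390],None,fx=5,fy=5,interpolation=cv2.INTER_CUBIC))
```

```text
(no output)
```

View pics/c4.png

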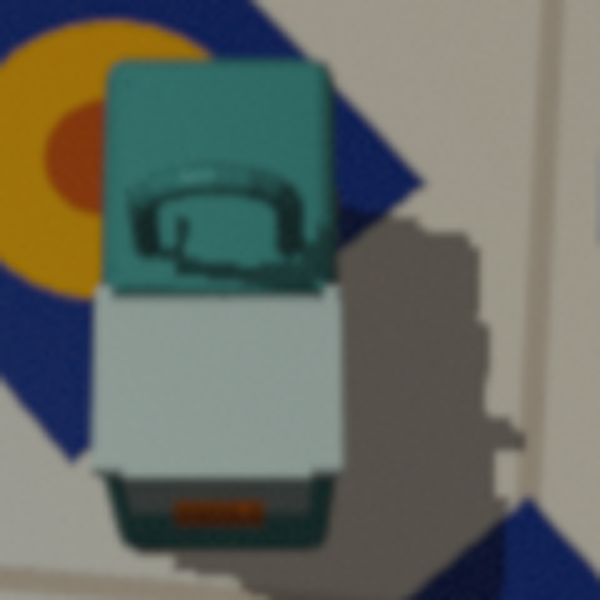

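Run:
```python
from h import *
w=np.load("w2.npz"); W=(w["K"],w["r"],w["t"])
def q(p,z): 
    v=onplane(W,(np.array(p)+.5)/5+np.array([270,165])-.5,z); return v
r1,r2=q((107,62),.052),q((328,62),.052)
f1,f2=q((120,546),.002),q((330,546),.002)
l1,l2=q((145,250),.052),q((290,250),.052)
a=q((218,168),.080)
for v in (r1,r2,f1,f2,l1,l2,a,(l1+l2)/2): print(v.round(4))
u=(r1+r2-f1-f2)/2; print("yaw",np.degrees(np.arctan2(u[1],u[0])),np.degrees(np.arctan2(-(r1-r2)[0],(r1-r2)[1])),"len",np.linalg.norm(u[:2]),"c",((r1+r2+f1+f2)/4))
```

```text
[0.6426 0.3703 0.052 ]
[0.6455 0.3379 0.052 ]
[0.5819 0.3649 0.002 ]
[0.5848 0.3312 0.002 ]
[0.6136 0.3616 0.052 ]
[0.6154 0.341  0.052 ]
[0.6148 0.3508 0.08  ]
[0.6145 0.3513 0.052 ]
yaw 5.6506801486360345 5.037777200883636 len 0.06100944185848026 c [0.6137117 0.3510756 0.027    ]
```

Run:
```python
from h import *
Rm=Rt(5.4,35,1);x=Rm[:,0]; g=np.array([.6128,.351,.031])
delta(g+.019*x-.16*x,Rm); delta(g+.019*x-.16*x,Rt(5.4,35,-1))
```

```text
trans [-1.2, 0.6, -5.4] rot [179.6, -0.1, -0.46]
trans [-1.2, 0.6, -5.4] rot [-0.4, 0.29, -0.06]
```

Call:
servo_tool --plan '[{"translation":[-1,0,-5],"delta_rot":[-90,0,0],"claw":1},{"translation":[-1,0,-5],"delta_rot":[-90,0,0],"claw":1},{"translation":[-1,0,-5],"delta_rot":[-90,0,0],"claw":1},{"translation":[-1,0,-5],"delta_rot":[-90,0,0],"claw":1},{"translation":[-1,0,-5],"delta_rot":[-90,0,0],"claw":1},{"translation":[-1,0,-5],"delta_rot":[-90,0,0],"claw":1},{"translation":[-1,0,-5],"delta_rot":[-90,0,0],"claw":1},{"translation":[-1,0,-5],"delta_rot":[-90,0,0],"claw":1},{"translation":[-1,0,-5],"delta_rot":[-90,0,0],"claw":1},{"translation":[-1,0,-5],"delta_rot":[-90,0,0],"claw":1},{"translation":[-1,0,-5],"delta_rot":[-90,0,0],"claw":1},{"translation":[-1,0,-5],"delta_rot":[-90,0,0],"claw":1},{"translation":[-1,0,-5],"delta_rot":[-90,0,0],"claw":1},{"translation":[-1,0,-5],"delta_rot":[-90,0,0],"claw":1}]'

```text
clock: 4.6
eef_pos: [0.532, 0.3431, 0.1461]
tcp_rot: [-0.045, 0.958, 0.081]
contact_force: [0.8, 0.3, 0.1]
finger_gap: 0.995
```

Run:
```python
from h import *
s=st();print(s["joints"])
Rm=Rt(5.4,35,1);x=Rm[:,0]; g=np.array([.6128,.351,.031])
delta(g+.019*x-.16*x,Rm)
```

```text
[ 0.68842431 -0.24214249  1.99161125 -0.42415829  0.91325748  0.77855337]
trans [-0.2, 0.2, 0.5] rot [-90.19, -0.17, 0.28]
```

Now finish the turn, then approach with a reduced opening.

Call:
servo_tool --plan '[{"translation":[0,0,0.5],"delta_rot":[-90.2,0,0.3],"claw":0.85},{"translation":[0,0,0.5],"delta_rot":[-90.2,0,0.3],"claw":0.85},{"translation":[0,0,0.5],"delta_rot":[-90.2,0,0.3],"claw":0.85},{"translation":[0,0,0.5],"delta_rot":[-90.2,0,0.3],"claw":0.85},{"translation":[0,0,0.5],"delta_rot":[-90.2,0,0.3],"claw":0.85},{"translation":[0,0,0.5],"delta_rot":[-90.2,0,0.3],"claw":0.85},{"translation":[0,0,0.5],"delta_rot":[-90.2,0,0.3],"claw":0.85},{"translation":[0,0,0.5],"delta_rot":[-90.2,0,0.3],"claw":0.85},{"translation":[0,0,0.5],"delta_rot":[-90.2,0,0.3],"claw":0.85},{"translation":[0,0,0.5],"delta_rot":[-90.2,0,0.3],"claw":0.85},{"translation":[0,0,0.5],"delta_rot":[-90.2,0,0.3],"claw":0.85},{"translation":[0,0,0.5],"delta_rot":[-90.2,0,0.3],"claw":0.85},{"translation":[0,0,0.5],"delta_rot":[-90.2,0,0.3],"claw":0.85},{"translation":[0,0,0.5],"delta_rot":[-90.2,0,0.3],"claw":0.85},{"translation":[0,0,0.5],"delta_rot":[-90.2,0,0.3],"claw":0.85}]'

```text
clock: 5.85
eef_pos: [0.5323, 0.3436, 0.1461]
tcp_rot: [-1.475, 0.69, 0.818]
contact_force: [-0.8, 0.3, -0.4]
finger_gap: 0.85
```

Run:
```python
from h import *
s=st();print(s["joints"])
Rm=Rt(5.4,35,1);x=Rm[:,0]; g=np.array([.6128,.351,.031])
delta(g+.019*x,Rm)
cv2.imwrite("pics/w3.png",robot.capture("wrist"))
f=[]
for i in range(6):
    robot.capture("wrist"); f.append(st()["contact_force"])
print(np.mean(f,0),np.std(f,0))
```

```text
[ 0.68585938 -0.24108505  1.98964041 -0.4162305   0.91328909 -0.79522398]
trans [159.6, -0.6, 0.1] rot [-0.43, -0.09, -0.14]
[-0.1118225  -0.2754644  -0.08808077] [0.43779347 0.56808251 0.35475394]
```

View pics/w3.png

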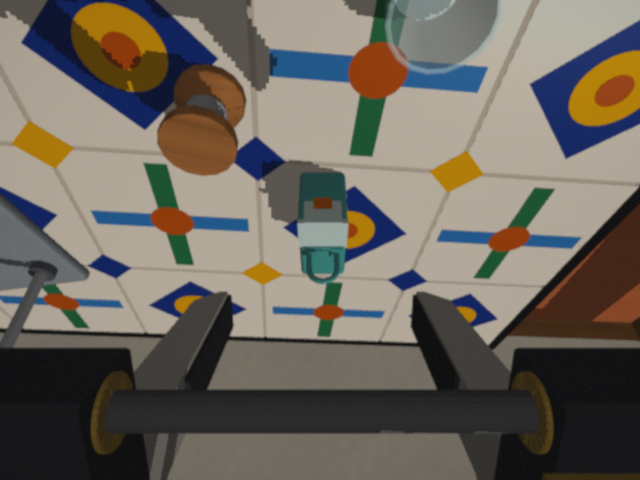

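Call:
servo_tool --plan '[{"translation":[30,-0.3,0],"delta_rot":[-0.4,0,-0.1],"claw":0.85},{"translation":[60,-0.5,0],"delta_rot":[-0.4,0,-0.1],"claw":0.85},{"translation":[90,-0.5,0],"delta_rot":[-0.4,0,-0.1],"claw":0.85},{"translation":[115,-0.5,0],"delta_rot":[-0.4,0,-0.1],"claw":0.85},{"translation":[135,-0.5,0],"delta_rot":[-0.4,0,-0.1],"claw":0.85},{"translation":[150,-0.5,0],"delta_rot":[-0.4,0,-0.1],"claw":0.85},{"translation":[157,-0.5,0],"delta_rot":[-0.4,0,-0.1],"claw":0.85},{"translation":[159.5,-0.5,0],"delta_rot":[-0.4,0,-0.1],"claw":0.85},{"translation":[159.5,-0.5,0],"delta_rot":[-0.4,0,-0.1],"claw":0.85},{"translation":[159.5,-0.5,0],"delta_rot":[-0.4,0,-0.1],"claw":0.85}]'

```text
clock: 7.03
eef_pos: [0.6233, 0.3526, 0.0161]
tcp_rot: [-1.486, 0.684, 0.822]
contact_force: [-0.3, -0.6, 0.3]
finger_gap: 0.849
```

Run:
```python
from h import *
s=st();
Rm=Rt(5.4,35,1);x=Rm[:,0]; g=np.array([.6128,.351,.031])
delta(g+.019*x,Rm)
np.savez("w4.npz",K=P("wrist")[0],r=P("wrist")[1],t=P("wrist")[2])
cv2.imwrite("pics/w4.png",robot.capture("wrist"))
```

```text
trans [0.7, 0.2, -0.6] rot [0.25, -0.06, -0.02]
```

View pics/w4.png

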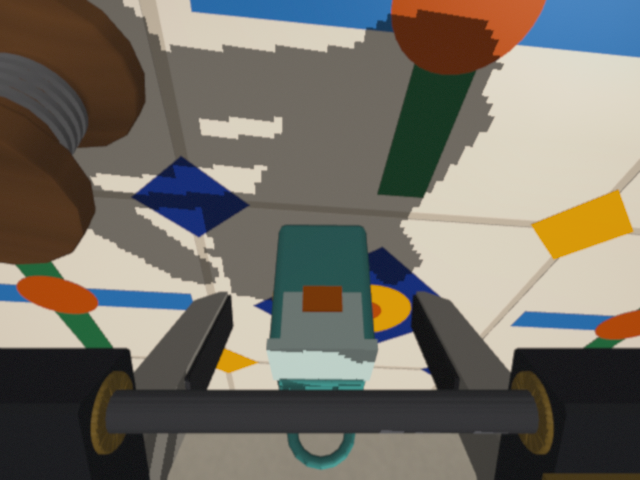

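Call:
servo_tool --plan '[{"translation":[0.5,0,-0.5],"delta_rot":[0,0,0],"claw":0.6},{"translation":[0.5,0,-0.5],"delta_rot":[0,0,0],"claw":0.5},{"translation":[0.5,0,-0.5],"delta_rot":[0,0,0],"claw":0.42},{"translation":[0.5,0,-0.5],"delta_rot":[0,0,0],"claw":0.38},{"translation":[0.5,0,-0.5],"delta_rot":[0,0,0],"claw":0.34},{"translation":[0.5,0,-0.5],"delta_rot":[0,0,0],"claw":0.1},{"translation":[0.5,0,-0.5],"delta_rot":[0,0,0],"claw":0},{"translation":[0.5,0,-0.5],"delta_rot":[0,0,0],"claw":0},{"translation":[0.5,0,-0.5],"delta_rot":[0,0,0],"claw":0},{"translation":[0.5,0,-0.5],"delta_rot":[0,0,0],"claw":0}]'

```text
clock: 7.92
eef_pos: [0.6237, 0.3521, 0.0148]
tcp_rot: [-1.486, 0.685, 0.823]
contact_force: [-0.1, 1.5, 0.1]
finger_gap: 0.363
```

Run:
```python
from h import *
s=st();
print(s["finger_gap"],s["eef_pos"],s["contact_force"])
R0=R.from_rotvec(s["tcp_rot"]).as_matrix(); print("up20 in tool", (R0.T@[0,0,100]).round(2), R0.round(3).tolist())
np.savez("grasp.npz",p=s["eef_pos"],R=R0)
```

```text
0.36298693948133737 [0.62368773 0.35205033 0.01479156] [-0.13960445  1.51036301  0.13038019]
up20 in tool [-81.98 -57.27  -0.37] [[0.57, -0.816, -0.097], [0.053, -0.082, 0.995], [-0.82, -0.573, -0.004]]
```

Call:
servo_tool --plan '[{"translation":[-2,-1.5,0],"delta_rot":[0,0,0],"claw":0},{"translation":[-8,-5.5,0],"delta_rot":[0,0,0],"claw":0},{"translation":[-20,-14,0],"delta_rot":[0,0,0],"claw":0},{"translation":[-35,-24.5,0],"delta_rot":[0,0,0],"claw":0},{"translation":[-55,-38.5,0],"delta_rot":[0,0,0],"claw":0},{"translation":[-75,-52.5,0],"delta_rot":[0,0,0],"claw":0},{"translation":[-94,-66,0],"delta_rot":[0,0,0],"claw":0},{"translation":[-110,-77,0],"delta_rot":[0,0,0],"claw":0},{"translation":[-120,-84,0],"delta_rot":[0,0,0],"claw":0},{"translation":[-123,-86,0],"delta_rot":[0,0,0],"claw":0},{"translation":[-123,-86,0],"delta_rot":[0,0,0],"claw":0},{"translation":[-123,-86,0],"delta_rot":[0,0,0],"claw":0}]'

```text
clock: 8.92
eef_pos: [0.6233, 0.3522, 0.1636]
tcp_rot: [-1.486, 0.686, 0.824]
contact_force: [-0.2, 1.0, -6.5]
finger_gap: 0.363
```

Run:
```python
from h import *
s=st(); print(s["eef_pos"],s["finger_gap"])
G=np.load("grasp.npz")
R0=R.from_rotvec(s["tcp_rot"]).as_matrix(); print("tilt drift",np.degrees(R.from_matrix(G["R"].T@R0).as_rotvec()))
# case offset in tool frame: case frame yaw5.4 upright
cy=np.radians(5.4); Rc=R.from_euler("z",5.4,degrees=True).as_matrix()
c=np.array([.6138,.351,.026]); off=G["R"].T@(c-G["p"]); off[2]=0  # centred by jaws
Rrel=G["R"].T@Rc
np.savez("rel.npz",off=off,R=Rrel); print("off",off)
Sc=np.array([.6785,-.0094,0]); yaw=16.1
Rs=R.from_euler("z",yaw,degrees=True).as_matrix()
def tcp(loop):  # loop underside in scale frame -> tcp pose, case yaw = scale yaw
    Rt_=Rs@Rrel.T
    cc=Sc+Rs@(np.array(loop)-[0,0,.05]); return cc-Rt_@off,Rt_
p,Rr=tcp([-.060,0,.181]); print(p); delta(p,Rr)
p,Rr=tcp([-.035,0,.179]); print(p); delta(p,Rr)
cv2.imwrite("pics/w5.png",robot.capture("wrist")); cv2.imwrite("pics/s5.png",robot.capture("scene"))
f=[]
for i in range(8): robot.capture("wrist"); f.append(st()["contact_force"])
print(np.mean(f,0),np.std(f,0))
```

```text
[0.62330138 0.35221549 0.16363209] 0.36338142054675804
tilt drift [-0.01012111  0.04303692  0.08318117]
off [-0.01488227  0.00173262  0.        ]
[ 0.63040918 -0.02329127  0.11979203]
trans [20.6, 50.1, -374.2] rot [-8.77, -6.16, -0.13]
[ 0.65442866 -0.0163584   0.11779203]
trans [36.2, 31.0, -369.6] rot [-8.77, -6.16, -0.13]
[ 0.10088695 -0.11637164 -5.38256491] [0.42932565 0.25699787 0.41000177]
```

View pics/w5.png

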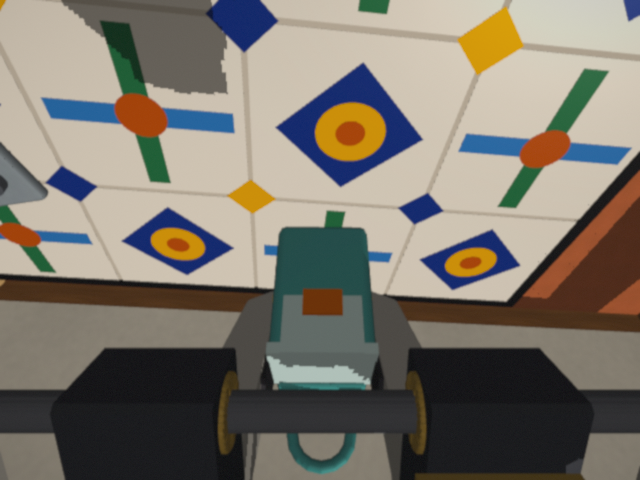

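View pics/s5.png

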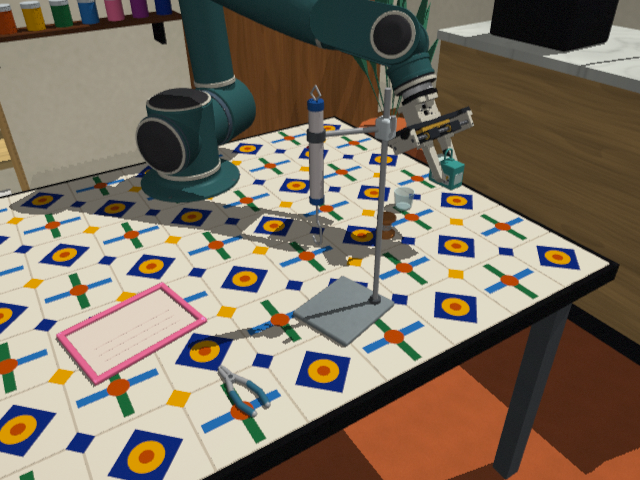

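```bash
cat >> h.py <<'E'
import os
if os.path.exists("rel.npz"):
    _r=np.load("rel.npz"); off=_r["off"]; Rrel=_r["R"]
Sc=np.array([.6785,-.0094,0]); yaw=16.1
def setsc(x,y,w):
    global Sc,yaw,Rs
    Sc=np.array([x,y,0]); yaw=w; Rs=R.from_euler("z",yaw,degrees=True).as_matrix()
setsc(.6785,-.0094,16.1)
def tcp(loop):
    Rt_=Rs@Rrel.T
    cc=Sc+Rs@(np.array(loop)-[0,0,.05]); return cc-Rt_@off,Rt_
def loopnow():
    s=st(); R0=R.from_rotvec(s["tcp_rot"]).as_matrix(); Rc=R0@Rrel
    l=s["eef_pos"]+R0@off+Rc@[0,0,.05]; return Rs.T@(l-Sc),l,Rc
E
python3 - <<'E'
from h import *
p,Rr=tcp([-.085,0,.183]); delta(p,Rr)
E
```

```text
trans [5.2, 70.0, -379.0] rot [-8.77, -6.14, -0.06]
```

Call:
servo_tool --plan '[{"translation":[0,2,-5],"delta_rot":[0,0,0],"claw":0},{"translation":[0,7,-20],"delta_rot":[-1,-0.7,0],"claw":0},{"translation":[1,10,-45],"delta_rot":[-2,-1.4,0],"claw":0},{"translation":[1,15,-75],"delta_rot":[-3,-2.1,0],"claw":0},{"translation":[2,20,-105],"delta_rot":[-4,-2.8,0],"claw":0},{"translation":[2,26,-135],"delta_rot":[-5,-3.5,0],"claw":0},{"translation":[3,32,-165],"delta_rot":[-6,-4.2,0],"claw":0},{"translation":[3,38,-195],"delta_rot":[-7,-4.9,0],"claw":0},{"translation":[4,44,-225],"delta_rot":[-8,-5.5,0],"claw":0},{"translation":[4,50,-255],"delta_rot":[-8.8,-6.1,0],"claw":0},{"translation":[5,55,-285],"delta_rot":[-8.8,-6.1,0],"claw":0},{"translation":[5,60,-315],"delta_rot":[-8.8,-6.1,0],"claw":0},{"translation":[5,65,-342],"delta_rot":[-8.8,-6.1,0],"claw":0},{"translation":[5,68,-362],"delta_rot":[-8.8,-6.1,0],"claw":0},{"translation":[5,70,-374],"delta_rot":[-8.8,-6.1,0],"claw":0},{"translation":[5,70,-379],"delta_rot":[-8.8,-6.1,0],"claw":0},{"translation":[5,70,-379],"delta_rot":[-8.8,-6.1,0],"claw":0},{"translation":[5,70,-379],"delta_rot":[-8.8,-6.1,0],"claw":0}]'

```text
clock: 10.92
eef_pos: [0.6062, -0.03, 0.1222]
tcp_rot: [-1.567, 0.553, 0.965]
contact_force: [0.5, 0.4, -6.9]
finger_gap: 0.363
```

Run:
```python
from h import *
print(loopnow()[0],loopnow()[1], np.degrees(R.from_matrix(loopnow()[2]).as_rotvec()))
np.savez("w6.npz",K=P("wrist")[0],r=P("wrist")[1],t=P("wrist")[2])
for n in ("wrist","scene","top"):
    cv2.imwrite(f"pics/{n}6.png",robot.capture(n))
s=cv2.imread("pics/scene6.png"); cv2.imwrite("pics/s6.png",cv2.resize(s[130:280,240:400],None,fx=4,fy=4,interpolation=cv2.INTER_CUBIC))
```

```text
[-0.08505181  0.00027782  0.18342   ] [ 0.59670695 -0.03271919  0.18342   ] [-0.05845     0.0408023  16.08043758]
```

View pics/wrist6.png

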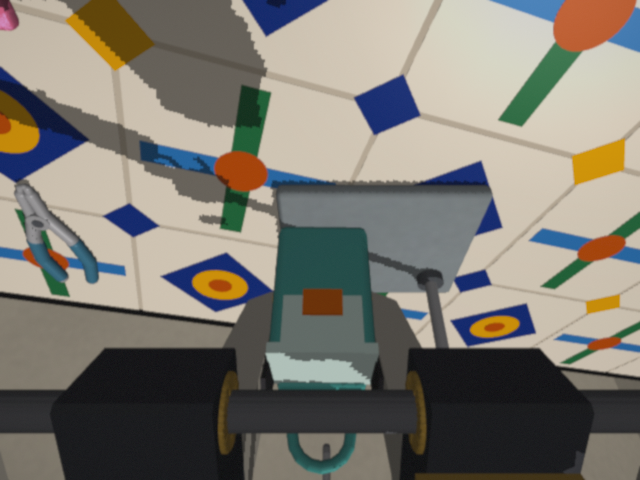

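View pics/s6.png

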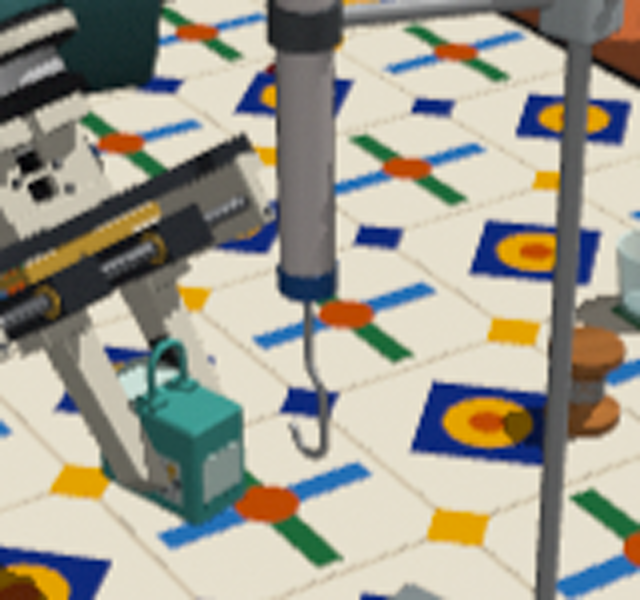

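View pics/top6.png

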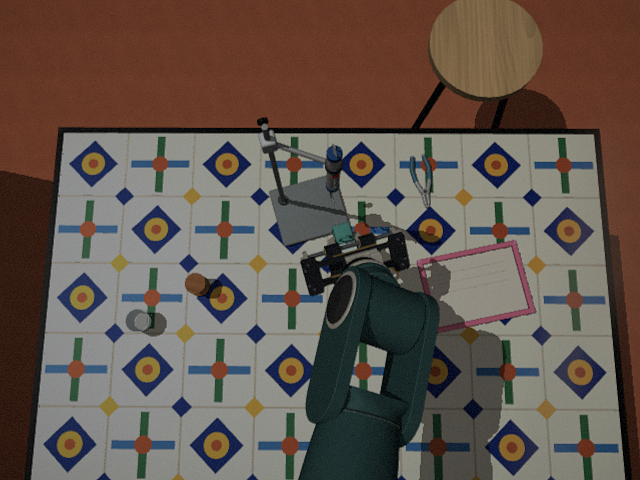

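Run:
```python
from h import *
from scipy.optimize import least_squares
w=np.load("w6.npz"); W=(w["K"],w["r"],w["t"])
Wp=lambda l:Sc+Rs@(np.array(l)/1000)
for n,l in dict(pl=( -35,-35,12),pr=(-35,115,12),rod=(65,90,12),hookbot=(0,0,160),hooktip=(-9,0,174),shank=(8,0,180)).items(): print(n,proj(W,Wp(l)).round(1))
ln=loopnow()
for n,l in dict(under=(0,0,50),top=(0,0,54),L=(0,-8,40),Rr=(0,8,40),ctop_fl=(-32,-17,26),ctop_fr=(-32,17,26),cb=(-32,0,-26)).items():
    c=ln[1]-ln[2]@[0,0,.05]; print(n,proj(W,c+ln[2]@(np.array(l)/1000)).round(1))
im=cv2.imread("pics/wrist6.png")
cv2.imwrite("pics/w6c.png",cv2.resize(im[330:480,250:400],None,fx=4,fy=4,interpolation=cv2.INTER_CUBIC))
cv2.imwrite("pics/w6d.png",cv2.resize(im[160:310,260:500],None,fx=3.3,fy=3.3,interpolation=cv2.INTER_CUBIC))
```

```text
pl [270.8 195. ]
pr [491.3 196.4]
rod [425.2 277.1]
hookbot [320.5 443.7]
hooktip [320.3 470.5]
shank [320.2 489.7]
under [323.2 460.9]
top [323.2 474.6]
L [300.2 428.7]
Rr [346.4 428.9]
ctop_fl [268.4 352.5]
ctop_fr [379.6 353.1]
cb [324.2 223.6]
```

View pics/w6c.png

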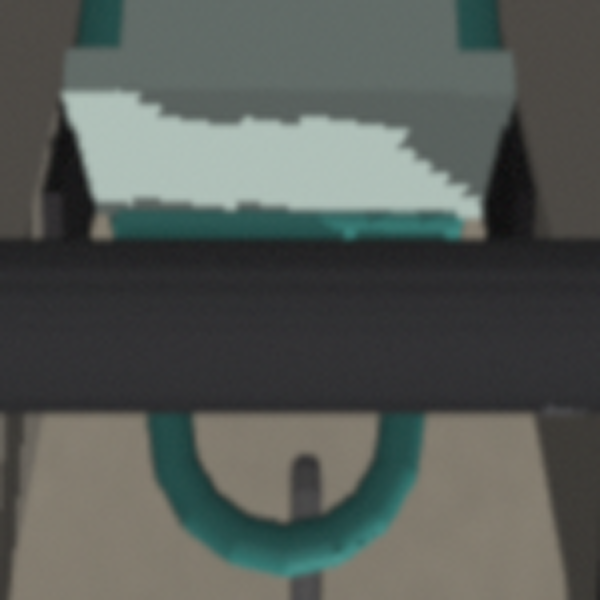

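View pics/w6d.png

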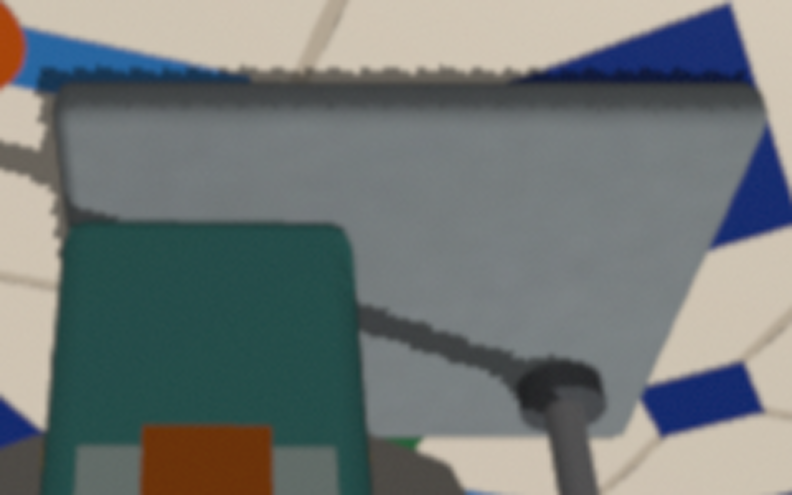

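Run:
```python
from h import *
S=P("scene");T=P("top")
ln=loopnow(); c=ln[1]-ln[2]@[0,0,.05]
for n,l in dict(top=(0,0,54),under=(0,0,50),c1=(32,-17,26),c2=(32,17,26),b1=(32,-17,-26)).items(): print(n,proj(S,c+ln[2]@(np.array(l)/1000)).round(1),proj(T,c+ln[2]@(np.array(l)/1000)).round(1))
Wp=lambda l:Sc+Rs@(np.array(l)/1000)
for n,l in dict(hookbot=(0,0,160),tip=(-9,0,174)).items():print(n,proj(S,Wp(l)).round(1),proj(T,Wp(l)).round(1))
for d in ([.001,0,0],[0,.001,0],[0,0,.001]): print(proj(S,Wp((0,0,160))+Rs@d)-proj(S,Wp((0,0,160))))
s=cv2.imread("pics/scene6.png"); cv2.imwrite("pics/s6e.png",cv2.resize(s[200:265,255:335],None,fx=9,fy=9,interpolation=cv2.INTER_CUBIC))
s=cv2.imread("pics/top6.png"); cv2.imwrite("pics/t6e.png",cv2.resize((np.clip(s[170:250,310:380].astype(float)*1.8,0,255)).astype(np.uint8),None,fx=7,fy=7,interpolation=cv2.INTER_CUBIC))
```

```text
top [281.5 214.4] [344.7 236.1]
under [281.6 216.3] [344.6 236.5]
c1 [288.4 237.9] [348.  220.9]
c2 [301.5 230.1] [330.8 225.7]
b1 [289.5 261.9] [346.8 227. ]
hookbot [316.8 244.7] [332.3 197.4]
tip [312.8 236. ] [333.7 199.8]
[0.43513845 0.21159155]
[ 0.38589151 -0.24539642]
[-0.00609739 -0.48326072]
```

View pics/s6e.png

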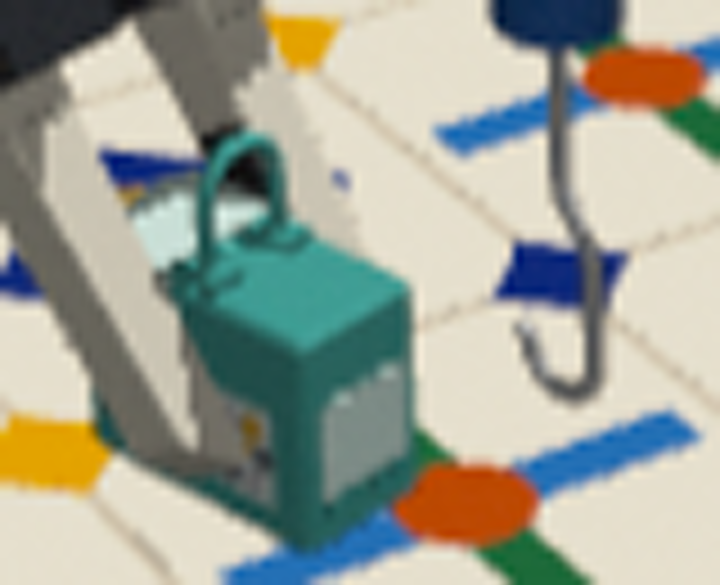

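View pics/t6e.png

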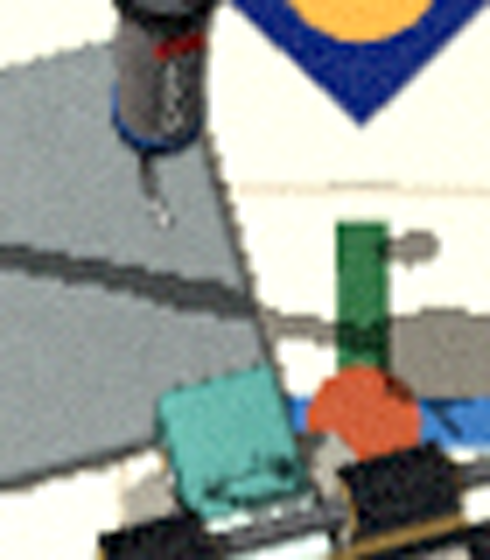

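```bash
cat >> h.py <<'E'
d_=Rs@[0,.0015,0]; setsc(.6785+d_[0],-.0094+d_[1],16.1)
E
python3 - <<'E'
from h import *
print(Sc,loopnow()[0])
for x in (-.030,0): p,Rr=tcp([x,0,.1795]); delta(p,Rr)
E
```

```text
[ 0.67808403 -0.00795883  0.        ] [-0.08479492 -0.00051093  0.1834689 ]
trans [34.6, -42.7, 0.3] rot [0.08, -0.0, -0.04]
trans [51.8, -67.3, 0.2] rot [0.08, -0.0, -0.04]
```

Call:
servo_tool --plan '[{"translation":[4,-5,0.4],"delta_rot":[0,0,0],"claw":0},{"translation":[12,-15,0.4],"delta_rot":[0,0,0],"claw":0},{"translation":[20,-25,0.4],"delta_rot":[0,0,0],"claw":0},{"translation":[27,-34,0.4],"delta_rot":[0,0,0],"claw":0},{"translation":[32,-40,0.4],"delta_rot":[0,0,0],"claw":0},{"translation":[34.5,-42.5,0.4],"delta_rot":[0,0,0],"claw":0},{"translation":[34.5,-42.5,0.4],"delta_rot":[0,0,0],"claw":0},{"translation":[34.5,-42.5,0.4],"delta_rot":[0,0,0],"claw":0}]'

```text
clock: 11.73
eef_pos: [0.6584, -0.0143, 0.1178]
tcp_rot: [-1.567, 0.552, 0.966]
contact_force: [-0.2, -0.3, -5.3]
finger_gap: 0.367
```

```bash
cat > look.py <<'E'
from h import *
import sys
k=sys.argv[1]
print("t",st()["clock"],"loop",loopnow()[0].round(4))
w=P("wrist"); im=robot.capture("wrist"); sc=robot.capture("scene")
ln=loopnow(); c=ln[1]-ln[2]@[0,0,.05]; Wp=lambda l:Sc+Rs@(np.array(l)/1000)
print("wrist hookbot",proj(w,Wp((0,0,160))).round(1),"loop u",proj(w,c+ln[2]@[0,0,.05]).round(1))
S=P("scene"); print("scene tip",proj(S,Wp((-9,0,174))).round(1),"looptop",proj(S,ln[1]+[0,0,.004]).round(1))
a=cv2.resize(im[380:480,270:380],None,fx=5,fy=5,interpolation=cv2.INTER_CUBIC)
b=cv2.resize(sc[205:265,270:340],None,fx=8,fy=8,interpolation=cv2.INTER_CUBIC)[:500]
a=a[:480]; cv2.imwrite(f"pics/l{k}a.png",a); cv2.imwrite(f"pics/l{k}b.png",b)
E
python3 look.py 7
```

```text
t 11.7333 loop [-0.0306 -0.0005  0.179 ]
wrist hookbot [322.5 424.7] loop u [320.4 461.5]
scene tip [313.4 235.7] looptop [303.7 226.9]
```

View pics/l7a.png

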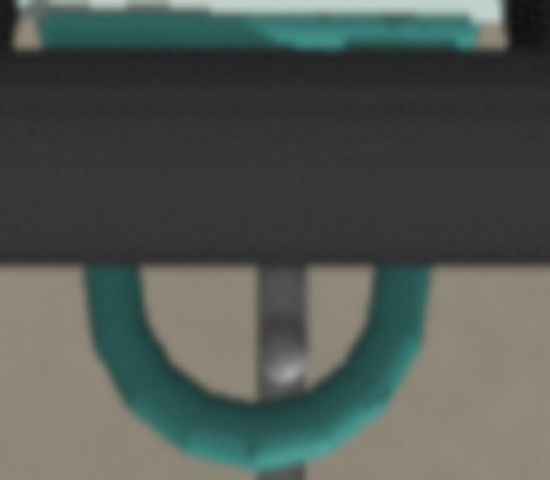

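View pics/l7b.png

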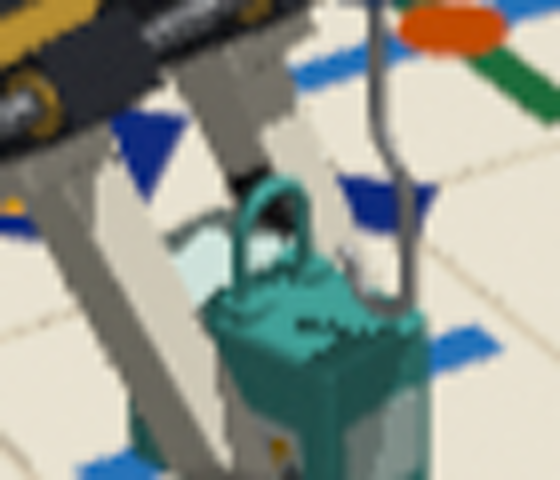

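Call:
servo_tool --plan '[{"translation":[0,0,1.6],"delta_rot":[0,0,0],"claw":0},{"translation":[2,-3,1.6],"delta_rot":[0,0,0],"claw":0},{"translation":[4,-6,1.6],"delta_rot":[0,0,0],"claw":0},{"translation":[6,-9,1.6],"delta_rot":[0,0,0],"claw":0},{"translation":[8,-12,1.6],"delta_rot":[0,0,0],"claw":0},{"translation":[10,-14.5,1.6],"delta_rot":[0,0,0],"claw":0},{"translation":[12,-17,1.6],"delta_rot":[0,0,0],"claw":0},{"translation":[12,-17,1.6],"delta_rot":[0,0,0],"claw":0}]'

```text
clock: 12.5
eef_pos: [0.6786, -0.007, 0.1178]
tcp_rot: [-1.567, 0.552, 0.965]
contact_force: [-0.7, -0.5, -6.4]
finger_gap: 0.365
```

```bash
cat >> h.py <<'E'
d_=Rs@[0,.0011,0]; setsc(Sc[0]+d_[0],Sc[1]+d_[1],16.1)
E
python3 look.py 8
python3 - <<'E'
from h import *
p,Rr=tcp([0,0,.1795]); delta(p,Rr); print(st()["contact_force"])
E
```

```text
t 12.5 loop [-0.0092 -0.0002  0.179 ]
wrist hookbot [322.  409.2] loop u [321.1 460.1]
scene tip [313.8 235.4] looptop [313.4 230.9]
trans [5.1, -8.2, 0.2] rot [0.02, -0.03, -0.07]
[-0.38068122 -0.04389611 -5.32393635]
```

View pics/l8a.png

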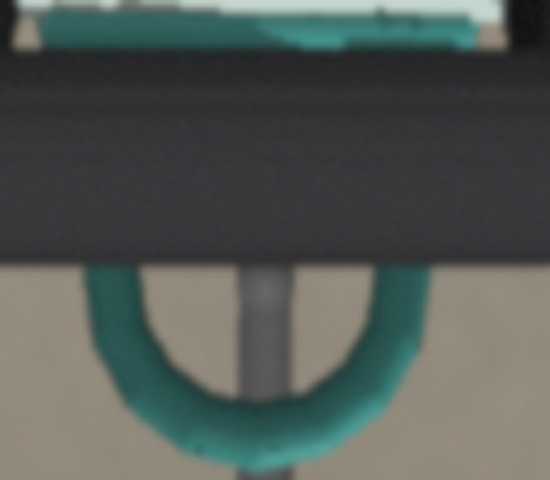

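View pics/l8b.png

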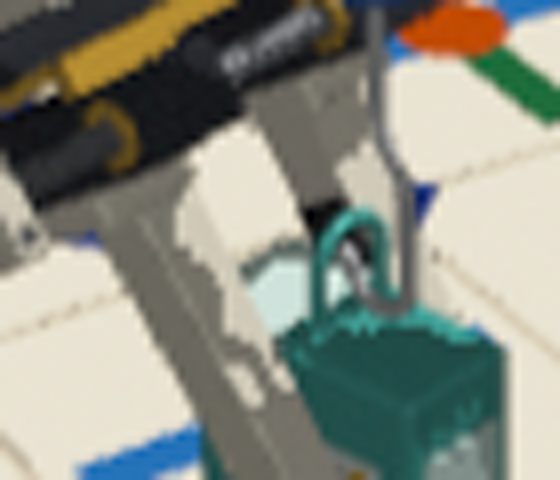

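Call:
servo_tool --plan '[{"translation":[1.8,-2.7,0.2],"delta_rot":[0,0,0],"claw":0},{"translation":[3.5,-5.4,0.2],"delta_rot":[0,0,0],"claw":0},{"translation":[4.7,-7.4,0.2],"delta_rot":[0,0,0],"claw":0},{"translation":[4.7,-7.4,0.2],"delta_rot":[0,0,0],"claw":0}]'

```text
clock: 12.93
eef_pos: [0.6869, -0.0044, 0.1185]
tcp_rot: [-1.567, 0.552, 0.965]
contact_force: [0.4, 0.8, -4.8]
finger_gap: 0.365
```

```bash
python3 look.py 9
python3 - <<'E'
from h import *
s=st();R0=R.from_rotvec(s["tcp_rot"]).as_matrix();print("down10",(R0.T@[0,0,-10]).round(2))
f=[]
for i in range(8): robot.capture("scene"); f.append(st()["contact_force"])
print(np.mean(f,0),np.std(f,0))
E
```

```text
t 12.9333 loop [-0.0005 -0.      0.1797]
wrist hookbot [321.5 400.2] loop u [321.3 459.7]
scene tip [313.8 235.4] looptop [317.4 232.4]
down10 [8.2  5.72 0.04]
[ 0.07441244  0.07925403 -5.52445003] [0.42906826 0.62476313 0.50126743]
```

View pics/l9b.png

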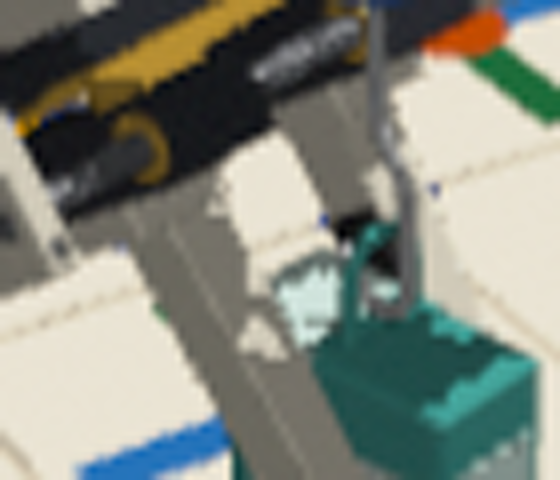

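Call:
servo_tool --plan '[{"translation":[1.6,1.1,0],"delta_rot":[0,0,0],"claw":0},{"translation":[3.3,2.3,0],"delta_rot":[0,0,0],"claw":0},{"translation":[4.9,3.4,0],"delta_rot":[0,0,0],"claw":0},{"translation":[6.6,4.6,0],"delta_rot":[0,0,0],"claw":0},{"translation":[8.2,5.7,0],"delta_rot":[0,0,0],"claw":0},{"translation":[9.4,6.6,0],"delta_rot":[0,0,0],"claw":0},{"translation":[10.7,7.4,0],"delta_rot":[0,0,0],"claw":0},{"translation":[11.9,8.3,0],"delta_rot":[0,0,0],"claw":0},{"translation":[13.1,9.2,0],"delta_rot":[0,0,0],"claw":0},{"translation":[14.4,10,0],"delta_rot":[0,0,0],"claw":0},{"translation":[15.6,10.9,0],"delta_rot":[0,0,0],"claw":0},{"translation":[16.8,11.7,0],"delta_rot":[0,0,0],"claw":0},{"translation":[18,12.6,0],"delta_rot":[0,0,0],"claw":0},{"translation":[19.3,13.4,0],"delta_rot":[0,0,0],"claw":0},{"translation":[20.5,14.3,0],"delta_rot":[0,0,0],"claw":0},{"translation":[20.5,14.3,0],"delta_rot":[0,0,0],"claw":0}]'

```text
clock: 14.77
eef_pos: [0.6864, -0.0046, 0.0931]
tcp_rot: [-1.567, 0.552, 0.965]
contact_force: [-0.1, -0.4, -4.0]
finger_gap: 0.364
```

```bash
python3 look.py 10
cat > force.py <<'E'
from h import *
import sys
f=[]
for i in range(int(sys.argv[1])): robot.capture("wrist"); s=st(); f.append(np.r_[s["contact_force"],s["wrist_torque"]])
print("t",s["clock"],"loop",loopnow()[0].round(4),"F",np.mean(f,0).round(3),np.std(f,0).round(2))
E
python3 force.py 8
```

```text
t 14.7667 loop [-9.000e-04 -1.000e-04  1.544e-01]
wrist hookbot [321.4 480.6] loop u [321.1 461.6]
scene tip [313.8 235.4] looptop [317.4 244.6]
t 15.2667 loop [-9.000e-04 -1.000e-04  1.546e-01] F [-0.066  0.277 -3.967 -0.089  0.514  0.02 ] [0.49 0.4  0.46 0.03 0.03 0.02]
```

View pics/l10b.png

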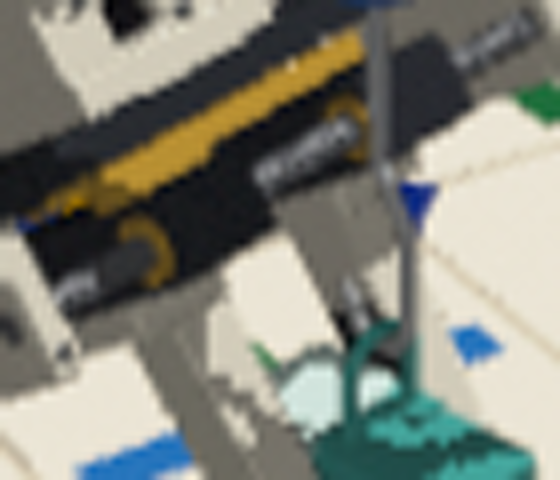

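View pics/l10a.png

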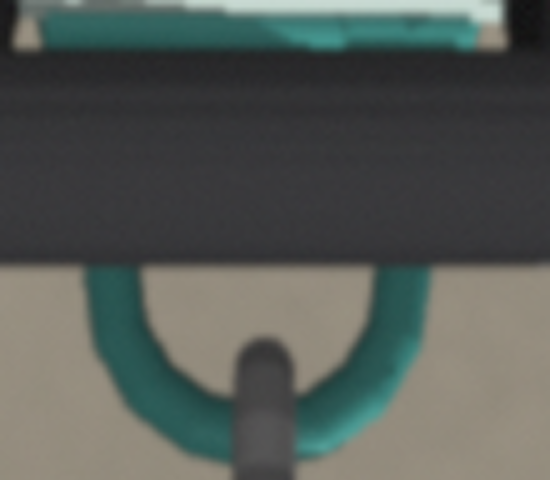

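Call:
servo_tool --plan '[{"translation":[1.1,0.7,0],"delta_rot":[0,0,0],"claw":0},{"translation":[2.3,1.6,0],"delta_rot":[0,0,0],"claw":0},{"translation":[3.6,2.4,0],"delta_rot":[0,0,0],"claw":0},{"translation":[4.9,3.4,0],"delta_rot":[0,0,0],"claw":0},{"translation":[6.2,4.3,0],"delta_rot":[0,0,0],"claw":0},{"translation":[7.4,5.2,0],"delta_rot":[0,0,0],"claw":0},{"translation":[8.6,6,0],"delta_rot":[0,0,0],"claw":0},{"translation":[9.8,6.9,0],"delta_rot":[0,0,0],"claw":0},{"translation":[11.1,7.7,0],"delta_rot":[0,0,0],"claw":0},{"translation":[12.3,8.6,0],"delta_rot":[0,0,0],"claw":0},{"translation":[13.5,9.5,0],"delta_rot":[0,0,0],"claw":0},{"translation":[14.8,10.3,0],"delta_rot":[0,0,0],"claw":0},{"translation":[16,11.2,0],"delta_rot":[0,0,0],"claw":0},{"translation":[17.2,12,0],"delta_rot":[0,0,0],"claw":0},{"translation":[18,12.6,0],"delta_rot":[0,0,0],"claw":0},{"translation":[18,12.6,0],"delta_rot":[0,0,0],"claw":0}]'

```text
clock: 16.6
eef_pos: [0.6865, -0.0047, 0.0713]
tcp_rot: [-1.567, 0.552, 0.965]
contact_force: [0.2, 0.6, -1.3]
finger_gap: 0.362
```

```bash
python3 force.py 20
```

```text
t 17.6 loop [-0.0009 -0.0002  0.1326] F [ 0.435  1.464 -0.651  0.125  0.184  0.118] [0.48 0.4  0.44 0.03 0.03 0.04]
```

Call:
servo_tool --plan '[{"translation":[0.3,-0.1,0.4],"delta_rot":[0,0,0],"claw":0},{"translation":[0.8,0.0,0.7],"delta_rot":[0,0,0],"claw":0},{"translation":[1.2,0.1,1.0],"delta_rot":[0,0,0],"claw":0},{"translation":[1.7,0.3,1.3],"delta_rot":[0,0,0],"claw":0},{"translation":[2.1,0.5,1.4],"delta_rot":[0,0,0],"claw":0},{"translation":[2.1,0.5,1.4],"delta_rot":[0,0,0],"claw":0}]'

```text
clock: 18.1
eef_pos: [0.6868, -0.0034, 0.0692]
tcp_rot: [-1.567, 0.553, 0.965]
contact_force: [-1.4, -3.9, -0.7]
finger_gap: 0.366
```

```bash
python3 force.py 14
```

```text
t 18.8 loop [-0.0002  0.001   0.1305] F [-1.482 -4.65  -0.534 -0.446  0.345 -0.399] [0.56 0.5  0.5  0.03 0.03 0.03]
```

Call:
servo_tool --plan '[{"translation":[-0.1,0.2,-0.4],"delta_rot":[0,0,0],"claw":0},{"translation":[-0.3,0.4,-0.8],"delta_rot":[0,0,0],"claw":0},{"translation":[-0.3,0.5,-1.05],"delta_rot":[0,0,0],"claw":0},{"translation":[-0.3,0.5,-1.05],"delta_rot":[0,0,0],"claw":0}]'

```text
clock: 19.13
eef_pos: [0.6866, -0.004, 0.0694]
tcp_rot: [-1.567, 0.552, 0.965]
contact_force: [0.6, 1.2, -1.1]
finger_gap: 0.364
```

```bash
python3 force.py 16
```

```text
t 19.9333 loop [-8.000e-04  1.000e-04  1.305e-01] F [ 0.088  3.199 -0.371  0.284  0.159  0.293] [0.51 0.62 0.49 0.04 0.03 0.04]
```

Call:
servo_tool --plan '[{"translation":[0.1,-0.1,0.2],"delta_rot":[0,0,0],"claw":0},{"translation":[0.1,-0.1,0.42],"delta_rot":[0,0,0],"claw":0},{"translation":[0.1,-0.1,0.42],"delta_rot":[0,0,0],"claw":0}]'

```text
clock: 20.18
eef_pos: [0.6866, -0.0041, 0.0693]
tcp_rot: [-1.567, 0.553, 0.965]
contact_force: [-1.5, -0.1, -0.3]
finger_gap: 0.363
```

```bash
python3 force.py 16; python3 look.py 11
```

```text
t 20.9833 loop [-0.0006  0.0005  0.1306] F [-0.799 -2.076 -0.253 -0.178  0.249 -0.152] [0.41 1.12 0.43 0.06 0.03 0.07]
t 20.9833 loop [-0.0006  0.0005  0.1306]
wrist hookbot [318.8 574.4] loop u [321.2 460.5]
scene tip [313.8 235.4] looptop [317.9 255.9]
```

View pics/l11a.png

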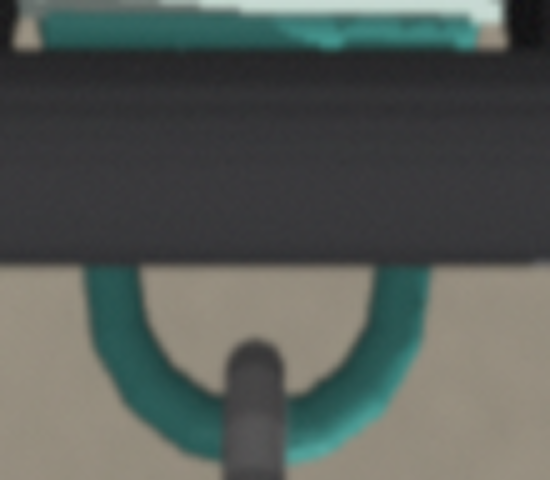

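Call:
servo_tool --plan '[{"translation":[0.3,0.3,-0.1],"delta_rot":[0,0,0],"claw":0},{"translation":[0.7,0.7,-0.2],"delta_rot":[0,0,0],"claw":0},{"translation":[1.1,1.0,-0.2],"delta_rot":[0,0,0],"claw":0},{"translation":[1.1,1.0,-0.2],"delta_rot":[0,0,0],"claw":0},{"translation":[1.1,1.0,-0.2],"delta_rot":[0,0,0],"claw":0},{"translation":[1.1,1.0,-0.2],"delta_rot":[0,0,0],"claw":0}]'

```text
clock: 21.58
eef_pos: [0.6865, -0.0041, 0.0679]
tcp_rot: [-1.567, 0.552, 0.965]
contact_force: [0.3, -1.2, -0.2]
finger_gap: 0.368
```

```bash
python3 force.py 10;python3 force.py 10
```

```text
t 22.0833 loop [-0.0008  0.0004  0.1291] F [ 1.094 -0.636 -0.158 -0.018  0.072 -0.078] [0.57 0.54 0.47 0.02 0.03 0.03]
t 22.5833 loop [-0.0008  0.0003  0.1291] F [ 1.335 -0.084 -0.249  0.005  0.04  -0.043] [0.31 0.26 0.36 0.02 0.02 0.02]
```

Call:
servo_tool --plan '[{"translation":[0.3,0.1,0],"delta_rot":[0,0,0],"claw":0},{"translation":[0.6,0.2,0],"delta_rot":[0,0,0],"claw":0},{"translation":[0.6,0.2,0],"delta_rot":[0,0,0],"claw":0},{"translation":[0.6,0.2,0],"delta_rot":[0,0,0],"claw":0},{"translation":[0.6,0.2,0],"delta_rot":[0,0,0],"claw":0},{"translation":[0.6,0.2,0],"delta_rot":[0,0,0],"claw":0}]'

```text
clock: 23.08
eef_pos: [0.6866, -0.0041, 0.0672]
tcp_rot: [-1.567, 0.552, 0.965]
contact_force: [-0.2, -0.5, 0.1]
finger_gap: 0.366
```

```bash
python3 force.py 12
```

```text
t 23.6833 loop [-0.0006  0.0004  0.1284] F [-1.053 -0.499 -0.113 -0.04   0.239 -0.024] [0.36 0.44 0.4  0.02 0.03 0.04]
```

Call:
servo_tool --plan '[{"translation":[0,0,0],"delta_rot":[0,0,0],"claw":0.4},{"translation":[0,0,0],"delta_rot":[0,0,0],"claw":0.45},{"translation":[0,0,0],"delta_rot":[0,0,0],"claw":0.5},{"translation":[0,0,0],"delta_rot":[0,0,0],"claw":0.6},{"translation":[0,0,0],"delta_rot":[0,0,0],"claw":0.7},{"translation":[0,0,0],"delta_rot":[0,0,0],"claw":0.8},{"translation":[0,0,0],"delta_rot":[0,0,0],"claw":0.8}]'

```text
clock: 24.27
eef_pos: [0.6866, -0.0041, 0.0673]
tcp_rot: [-1.567, 0.552, 0.965]
contact_force: [-0.6, 0.1, 0.1]
finger_gap: 0.74
```

```bash
python3 look.py 12
python3 - <<'E'
from h import *
ims=[]
f=[]
for i in range(24):
    ims.append(robot.capture("wrist" if i%2==0 else "scene")); f.append(st()["contact_force"])
print(st()["clock"],np.mean(f,0))
for k in (0,1):
    a=ims[k::2]; print([round(float(np.abs(a[i+1].astype(int)-a[i]).mean()),2) for i in range(len(a)-1)], [round(float((np.abs(x.astype(int)-a[-1]).max(2)>25).sum())) for x in a])
cv2.imwrite("pics/w13.png",ims[-2]); cv2.imwrite("pics/s13.png",cv2.resize(ims[-1][180:320,250:400],None,fx=4,fy=4,interpolation=cv2.INTER_CUBIC))
E
```

```text
t 24.2667 loop [-0.0006  0.0003  0.1285]
wrist hookbot [319.3 583.8] loop u [321.1 460.5]
scene tip [313.8 235.4] looptop [317.8 256.9]
25.5667 [ 0.02314956  0.04970024 -0.02613913]
[1.32, 0.8, 0.73, 0.71, 0.7, 0.7, 0.7, 0.7, 0.7, 0.7, 0.7] [4126, 216, 24, 34, 0, 2, 1, 1, 1, 0, 0, 0]
[1.04, 1.03, 1.03, 1.03, 1.03, 1.02, 1.03, 1.03, 1.03, 1.03, 1.03] [52, 6, 2, 0, 0, 0, 0, 0, 0, 1, 0, 0]
```

View pics/w13.png

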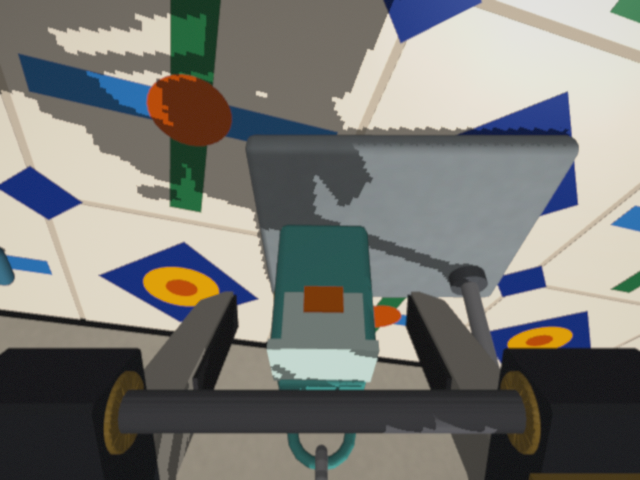

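View pics/s13.png

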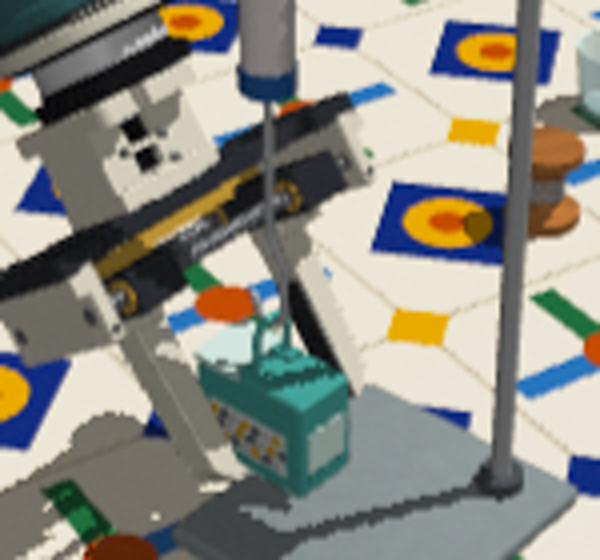

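Call:
servo_tool --plan '[{"translation":[0,0,0],"delta_rot":[0,0,0],"claw":0.8},{"translation":[0,0,0],"delta_rot":[0,0,0],"claw":0.8},{"translation":[0,0,0],"delta_rot":[0,0,0],"claw":0.8},{"translation":[0,0,0],"delta_rot":[0,0,0],"claw":0.8},{"translation":[0,0,0],"delta_rot":[0,0,0],"claw":0.8},{"translation":[0,0,0],"delta_rot":[0,0,0],"claw":0.8},{"translation":[0,0,0],"delta_rot":[0,0,0],"claw":0.8},{"translation":[0,0,0],"delta_rot":[0,0,0],"claw":0.8},{"translation":[0,0,0],"delta_rot":[0,0,0],"claw":0.8},{"translation":[0,0,0],"delta_rot":[0,0,0],"claw":0.8},{"translation":[0,0,0],"delta_rot":[0,0,0],"claw":0.8},{"translation":[0,0,0],"delta_rot":[0,0,0],"claw":0.8},{"translation":[0,0,0],"delta_rot":[0,0,0],"claw":0.8},{"translation":[0,0,0],"delta_rot":[0,0,0],"claw":0.8},{"translation":[0,0,0],"delta_rot":[0,0,0],"claw":0.8}]'

```text
clock: 26.82
eef_pos: [0.6866, -0.0041, 0.0672]
tcp_rot: [-1.567, 0.552, 0.965]
contact_force: [0.3, -0.6, 0.1]
finger_gap: 0.797
```

Call:
servo_tool --plan '[{"translation":[0,0,0],"delta_rot":[0,0,0],"claw":0.65},{"translation":[0,0,0],"delta_rot":[0,0,0],"claw":0.52},{"translation":[0,0,0],"delta_rot":[0,0,0],"claw":0.44},{"translation":[0,0,0],"delta_rot":[0,0,0],"claw":0.4},{"translation":[0,0,0],"delta_rot":[0,0,0],"claw":0.38},{"translation":[0,0,0],"delta_rot":[0,0,0],"claw":0.36},{"translation":[0,0,0],"delta_rot":[0,0,0],"claw":0.2},{"translation":[0,0,0],"delta_rot":[0,0,0],"claw":0},{"translation":[0,0,0],"delta_rot":[0,0,0],"claw":0},{"translation":[0,0,0],"delta_rot":[0,0,0],"claw":0}]'

```text
clock: 27.65
eef_pos: [0.6866, -0.0041, 0.0673]
tcp_rot: [-1.567, 0.552, 0.965]
contact_force: [0.5, 0.8, -0.8]
finger_gap: 0.363
```

```bash
python3 force.py 4; python3 look.py 14
python3 - <<'E'
from h import *
s=st();R0=R.from_rotvec(s["tcp_rot"]).as_matrix();print("up10",(R0.T@[0,0,10]).round(2),"back10",(R0.T@Rs@[-10,0,0]).round(2),s["finger_gap"])
E
```

```text
t 27.85 loop [-0.0006  0.0003  0.1285] F [-0.132 -0.129 -0.276  0.003  0.161  0.019] [0.45 0.23 0.22 0.02 0.01 0.05]
t 27.85 loop [-0.0006  0.0003  0.1285]
wrist hookbot [319.3 583.9] loop u [321.1 460.7]
scene tip [313.8 235.4] looptop [317.9 256.9]
up10 [-8.2  -5.72 -0.04] back10 [-5.72  8.2   0.03] 0.3632723090748665
```

View pics/l14a.png

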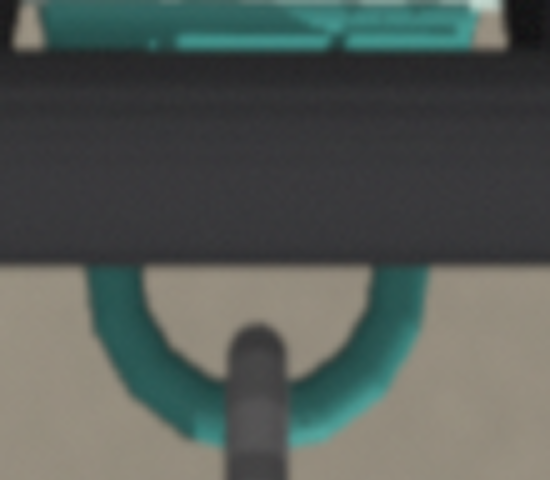

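Call:
servo_tool --plan '[{"translation":[-0.8,-0.6,0],"delta_rot":[0,0,0],"claw":0},{"translation":[-2,-1.4,0],"delta_rot":[0,0,0],"claw":0},{"translation":[-3.3,-2.3,0],"delta_rot":[0,0,0],"claw":0},{"translation":[-4.9,-3.4,0],"delta_rot":[0,0,0],"claw":0},{"translation":[-6.6,-4.6,0],"delta_rot":[0,0,0],"claw":0},{"translation":[-8.2,-5.7,0],"delta_rot":[0,0,0],"claw":0},{"translation":[-9.8,-6.9,0],"delta_rot":[0,0,0],"claw":0},{"translation":[-11.5,-8,0],"delta_rot":[0,0,0],"claw":0},{"translation":[-13.1,-9.2,0],"delta_rot":[0,0,0],"claw":0},{"translation":[-14.8,-10.3,0],"delta_rot":[0,0,0],"claw":0},{"translation":[-16.4,-11.4,0],"delta_rot":[0,0,0],"claw":0},{"translation":[-18,-12.6,0],"delta_rot":[0,0,0],"claw":0},{"translation":[-19.7,-13.7,0],"delta_rot":[0,0,0],"claw":0},{"translation":[-21.3,-14.9,0],"delta_rot":[0,0,0],"claw":0},{"translation":[-23,-16,0],"delta_rot":[0,0,0],"claw":0},{"translation":[-24.2,-16.9,0],"delta_rot":[0,0,0],"claw":0},{"translation":[-25.4,-17.7,0],"delta_rot":[0,0,0],"claw":0},{"translation":[-26.6,-18.6,0],"delta_rot":[0,0,0],"claw":0},{"translation":[-27.9,-19.4,0],"delta_rot":[0,0,0],"claw":0},{"translation":[-28.7,-20,0],"delta_rot":[0,0,0],"claw":0}]'

```text
clock: 29.62
eef_pos: [0.6865, -0.0039, 0.1022]
tcp_rot: [-1.567, 0.552, 0.965]
contact_force: [-0.6, 0.4, -4.9]
finger_gap: 0.367
```

```bash
python3 force.py 3; python3 look.py 15
```

```text
t 29.7667 loop [-0.0007  0.0005  0.1634] F [-0.263 -0.997 -4.566 -0.141  0.636 -0.026] [0.18 0.17 0.1  0.01 0.02 0.07]
t 29.7667 loop [-0.0007  0.0005  0.1634]
wrist hookbot [319.7 449.8] loop u [321.1 460.3]
scene tip [313.8 235.4] looptop [317.7 240.3]
```

View pics/l15b.png

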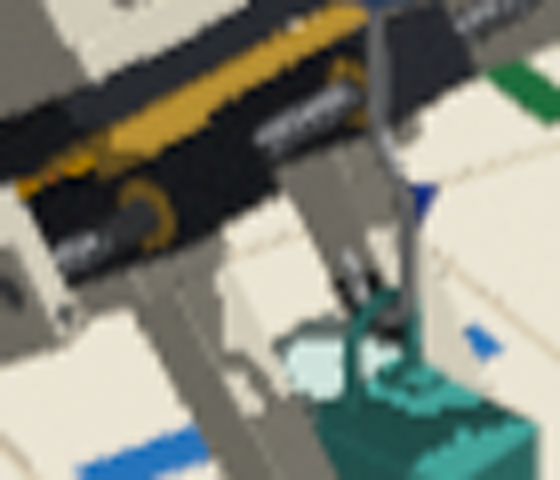

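Call:
servo_tool --plan '[{"translation":[-1,-0.7,0],"delta_rot":[0,0,0],"claw":0},{"translation":[-2.3,-1.6,0],"delta_rot":[0,0,0],"claw":0},{"translation":[-3.7,-2.6,0],"delta_rot":[0,0,0],"claw":0},{"translation":[-5.3,-3.7,0],"delta_rot":[0,0,0],"claw":0},{"translation":[-7,-4.9,0],"delta_rot":[0,0,0],"claw":0},{"translation":[-9,-6.3,0],"delta_rot":[0,0,0],"claw":0},{"translation":[-11,-7.7,0],"delta_rot":[0,0,0],"claw":0},{"translation":[-13,-9,0],"delta_rot":[0,0,0],"claw":0},{"translation":[-14.5,-10.1,0],"delta_rot":[0,0,0],"claw":0},{"translation":[-14.8,-10.3,0],"delta_rot":[0,0,0],"claw":0},{"translation":[-14.8,-10.3,0],"delta_rot":[0,0,0],"claw":0}]'

```text
clock: 30.78
eef_pos: [0.6866, -0.0039, 0.1205]
tcp_rot: [-1.567, 0.552, 0.965]
contact_force: [0.8, -1.2, -5.8]
finger_gap: 0.365
```

```bash
python3 force.py 5; python3 look.py 16
```

```text
t 31.0333 loop [-0.0007  0.0006  0.1813] F [-0.044 -0.089 -5.458 -0.13   0.656  0.014] [0.4  0.44 0.56 0.03 0.03 0.03]
t 31.0333 loop [-0.0007  0.0006  0.1813]
wrist hookbot [319.9 395.9] loop u [321.2 460.8]
scene tip [313.8 235.4] looptop [317.6 231.4]
```

View pics/l16b.png

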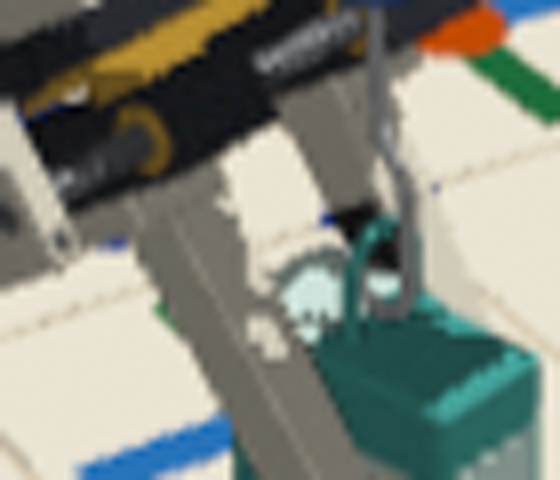

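View pics/l16a.png

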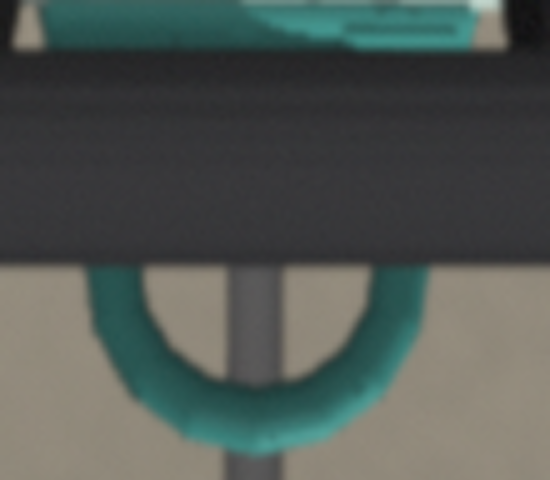

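Call:
servo_tool --plan '[{"translation":[-1.1,1.6,0],"delta_rot":[0,0,0],"claw":0},{"translation":[-2.9,4.1,0],"delta_rot":[0,0,0],"claw":0},{"translation":[-5.1,7.4,0],"delta_rot":[0,0,0],"claw":0},{"translation":[-7.4,10.7,0],"delta_rot":[0,0,0],"claw":0},{"translation":[-9.7,13.9,0],"delta_rot":[0,0,0],"claw":0},{"translation":[-12.6,18,0],"delta_rot":[0,0,0],"claw":0},{"translation":[-16,23,0],"delta_rot":[0,0,0],"claw":0},{"translation":[-22,31.5,0],"delta_rot":[0,0,0],"claw":0},{"translation":[-30,43,0],"delta_rot":[0,0,0],"claw":0},{"translation":[-40,57,0],"delta_rot":[0,0,0],"claw":0},{"translation":[-48,69,0],"delta_rot":[0,0,0],"claw":0},{"translation":[-50,72,0],"delta_rot":[0,0,0],"claw":0},{"translation":[-50,72,0],"delta_rot":[0,0,0],"claw":0}]'

```text
clock: 32.22
eef_pos: [0.6017, -0.0289, 0.1204]
tcp_rot: [-1.567, 0.552, 0.964]
contact_force: [0.3, -0.0, -4.5]
finger_gap: 0.368
```

```bash
python3 force.py 1
python3 - <<'E'
from h import *
S=P("scene"); ln=loopnow(); c=ln[1]-ln[2]@[0,0,.05]
im=robot.capture("scene"); cv2.imwrite("pics/s17.png",cv2.resize(im[150:300,230:400],None,fx=4.4,fy=4.0,interpolation=cv2.INTER_CUBIC))
cv2.imwrite("pics/w17.png",robot.capture("wrist"))
for q in ((0,0,54),(32,-17,26),(32,17,26),(32,-17,-26)):
    p=proj(S,c+ln[2]@(np.array(q)/1000)); print(q,((p[0]-230)*4.4).round(),((p[1]-150)*4).round())
# frame target: case centre, yaw 13
fy=13.0
Rf=R.from_euler("z",fy,degrees=True).as_matrix()
cc=np.array([.5266,-.3172,.029]); RT=Rf@Rrel.T
for dz in (.12,.01): delta(cc+[0,0,dz]-RT@off,RT)
E
```

```text
t 32.2667 loop [-8.850e-02  1.000e-04  1.818e-01] F [ 0.062  0.279 -5.742 -0.153  0.622 -0.096] [0. 0. 0. 0. 0. 0.]
(0, 0, 54) 223.0 257.0
(32, -17, 26) 253.0 350.0
(32, 17, 26) 311.0 319.0
(32, -17, -26) 258.0 446.0
trans [-95.8, 108.9, -256.5] rot [2.57, 1.73, -0.01]
trans [-5.6, 171.9, -256.0] rot [2.57, 1.73, -0.01]
```

View pics/s17.png

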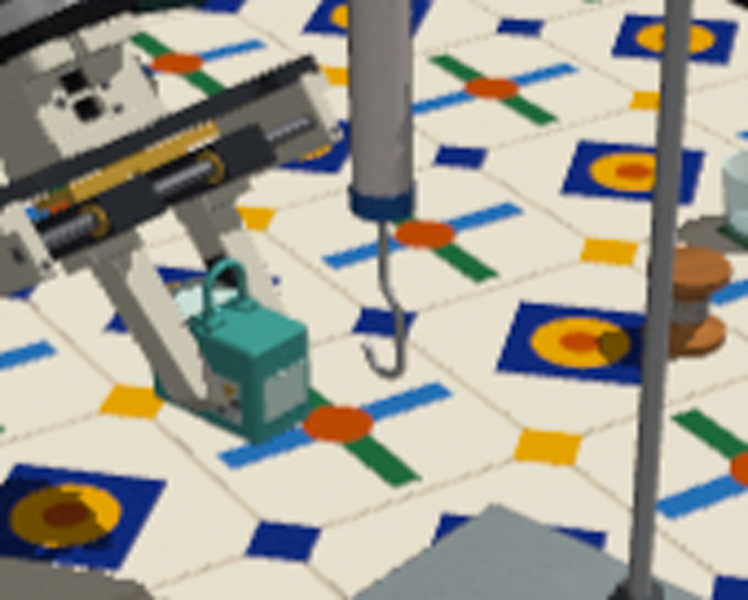

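View pics/w17.png

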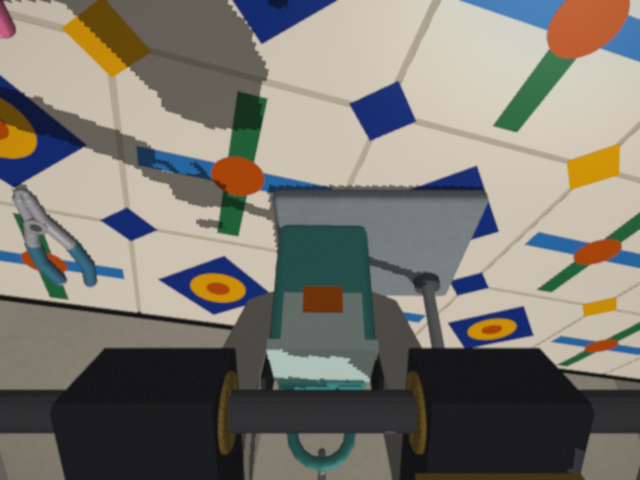

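Call:
servo_tool --plan '[{"translation":[-2,2,-5],"delta_rot":[0,0,0],"claw":0},{"translation":[-8,9,-20],"delta_rot":[0.5,0.3,0],"claw":0},{"translation":[-17,19,-45],"delta_rot":[1,0.7,0],"claw":0},{"translation":[-28,32,-75],"delta_rot":[1.5,1,0],"claw":0},{"translation":[-39,45,-105],"delta_rot":[2,1.4,0],"claw":0},{"translation":[-50,57,-135],"delta_rot":[2.6,1.7,0],"claw":0},{"translation":[-62,70,-165],"delta_rot":[2.6,1.7,0],"claw":0},{"translation":[-73,83,-195],"delta_rot":[2.6,1.7,0],"claw":0},{"translation":[-83,94,-222],"delta_rot":[2.6,1.7,0],"claw":0},{"translation":[-91,103,-242],"delta_rot":[2.6,1.7,0],"claw":0},{"translation":[-95,108,-253],"delta_rot":[2.6,1.7,0],"claw":0},{"translation":[-96,109,-256.5],"delta_rot":[2.6,1.7,0],"claw":0},{"translation":[-96,109,-256.5],"delta_rot":[2.6,1.7,0],"claw":0},{"translation":[-96,109,-256.5],"delta_rot":[2.6,1.7,0],"claw":0}]'

```text
clock: 33.53
eef_pos: [0.536, -0.3144, 0.1373]
tcp_rot: [-1.542, 0.591, 0.925]
contact_force: [-0.2, 0.6, -5.2]
finger_gap: 0.364
```

```bash
python3 force.py 4
python3 - <<'E'
from h import *
cv2.imwrite("pics/w18.png",robot.capture("wrist")); cv2.imwrite("pics/s18.png",robot.capture("scene"))
fy=13.0
Rf=R.from_euler("z",fy,degrees=True).as_matrix()
cc=np.array([.5266,-.3172,.029]); RT=Rf@Rrel.T
for dz in (.010,0): delta(cc+[0,0,dz]-RT@off,RT)
E
```

```text
t 33.7333 loop [-0.2312 -0.2553  0.1989] F [-0.085  0.139 -5.387 -0.095  0.637  0.011] [0.35 0.25 0.53 0.02 0.02 0.01]
trans [90.3, 62.8, -0.3] rot [0.02, 0.06, -0.03]
trans [98.5, 68.5, -0.3] rot [0.02, 0.06, -0.03]
```

View pics/w18.png

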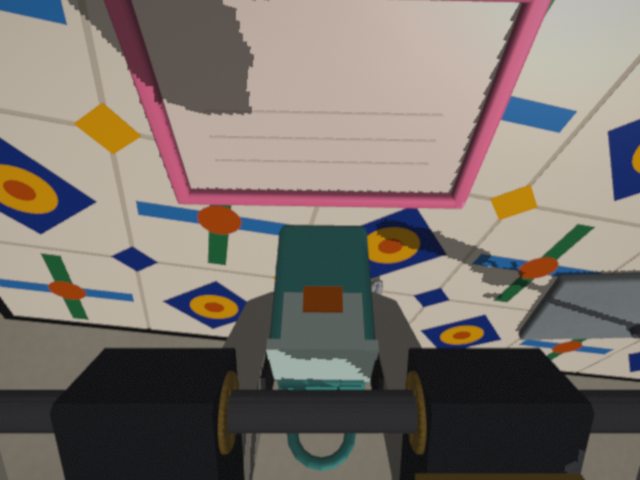

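View pics/s18.png

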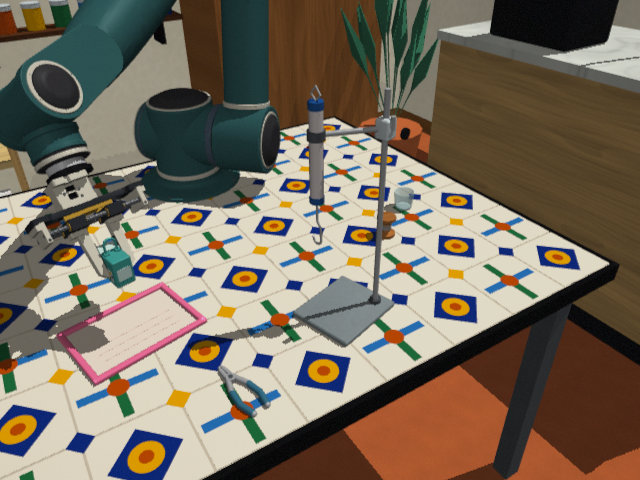

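Call:
servo_tool --plan '[{"translation":[4,3,0],"delta_rot":[0,0,0],"claw":0},{"translation":[14,10,0],"delta_rot":[0,0,0],"claw":0},{"translation":[28,19.5,0],"delta_rot":[0,0,0],"claw":0},{"translation":[43,30,0],"delta_rot":[0,0,0],"claw":0},{"translation":[57,40,0],"delta_rot":[0,0,0],"claw":0},{"translation":[69,48,0],"delta_rot":[0,0,0],"claw":0},{"translation":[78,54.5,0],"delta_rot":[0,0,0],"claw":0},{"translation":[85,59.5,0],"delta_rot":[0,0,0],"claw":0},{"translation":[88,61.5,0],"delta_rot":[0,0,0],"claw":0},{"translation":[88,61.5,0],"delta_rot":[0,0,0],"claw":0},{"translation":[88,61.5,0],"delta_rot":[0,0,0],"claw":0}]'

```text
clock: 34.75
eef_pos: [0.536, -0.3156, 0.0308]
tcp_rot: [-1.543, 0.591, 0.924]
contact_force: [0.0, -0.3, -4.4]
finger_gap: 0.365
```

```bash
python3 force.py 3
python3 - <<'E'
from h import *
cv2.imwrite("pics/w19.png",robot.capture("wrist")); im=robot.capture("scene"); cv2.imwrite("pics/s19.png",cv2.resize(im[220:400,30:230],None,fx=3.3,fy=3.3,interpolation=cv2.INTER_CUBIC))
fy=13.0
Rf=R.from_euler("z",fy,degrees=True).as_matrix()
cc=np.array([.5266,-.3172,.029]); RT=Rf@Rrel.T
for dz in (.003,0): delta(cc+[0,0,dz]-RT@off,RT)
E
```

```text
t 34.9 loop [-0.2317 -0.2568  0.0924] F [ 0.183 -0.118 -5.184 -0.095  0.665 -0.018] [0.2  0.4  0.21 0.   0.05 0.01]
trans [8.6, 5.4, 0.6] rot [-0.01, -0.01, -0.01]
trans [11.1, 7.2, 0.6] rot [-0.01, -0.01, -0.01]
```

View pics/s19.png

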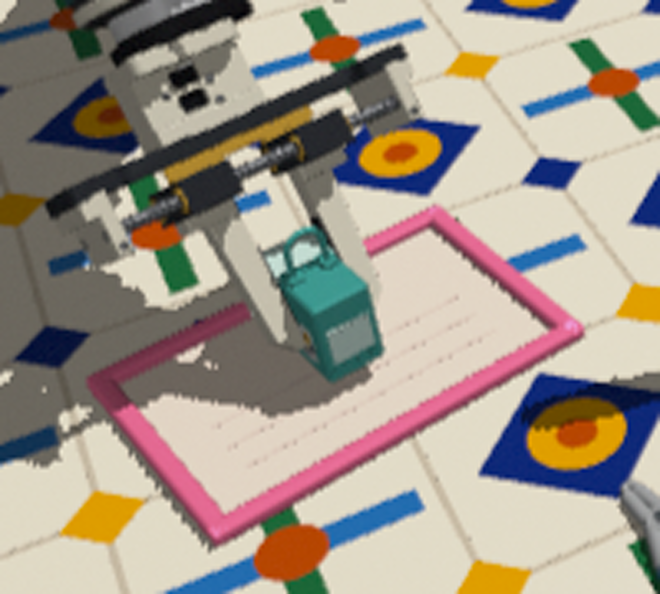

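View pics/w19.png

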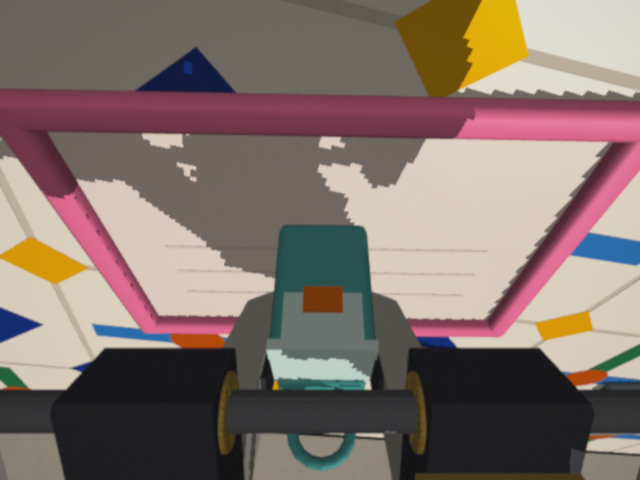

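Centred over the mat. Lower the last ~11 mm slowly.

Call:
servo_tool --plan '[{"translation":[1.5,1,0],"delta_rot":[0,0,0],"claw":0},{"translation":[3.3,2.3,0],"delta_rot":[0,0,0],"claw":0},{"translation":[4.9,3.4,0],"delta_rot":[0,0,0],"claw":0},{"translation":[6.2,4.3,0],"delta_rot":[0,0,0],"claw":0},{"translation":[7.4,5.1,0],"delta_rot":[0,0,0],"claw":0},{"translation":[8.4,5.8,0],"delta_rot":[0,0,0],"claw":0},{"translation":[9.1,6.3,0],"delta_rot":[0,0,0],"claw":0},{"translation":[9.1,6.3,0],"delta_rot":[0,0,0],"claw":0},{"translation":[9.1,6.3,0],"delta_rot":[0,0,0],"claw":0}]'

```text
clock: 35.75
eef_pos: [0.5359, -0.3152, 0.0193]
tcp_rot: [-1.543, 0.591, 0.925]
contact_force: [1.2, -0.4, -5.3]
finger_gap: 0.363
```

```bash
python3 force.py 5
```

```text
t 36.0 loop [-0.2317 -0.2565  0.0807] F [ 0.353 -0.085 -5.925 -0.104  0.661 -0.008] [0.43 0.67 0.36 0.01 0.03 0.02]
```

Call:
servo_tool --plan '[{"translation":[0.4,0.3,0],"delta_rot":[0,0,0],"claw":0},{"translation":[0.7,0.5,0],"delta_rot":[0,0,0],"claw":0},{"translation":[1.0,0.7,0],"delta_rot":[0,0,0],"claw":0},{"translation":[1.0,0.7,0],"delta_rot":[0,0,0],"claw":0},{"translation":[1.0,0.7,0],"delta_rot":[0,0,0],"claw":0}]'

```text
clock: 36.42
eef_pos: [0.5361, -0.3153, 0.0188]
tcp_rot: [-1.543, 0.592, 0.924]
contact_force: [-4.5, 1.3, 1.1]
finger_gap: 0.365
```

```bash
python3 force.py 5
```

```text
t 36.6667 loop [-0.2315 -0.2565  0.0799] F [-5.199  1.487  3.028  0.221  0.661  0.201] [0.63 0.3  0.66 0.05 0.03 0.02]
```

Call:
servo_tool --plan '[{"translation":[-0.2,-0.2,0],"delta_rot":[0,0,0],"claw":0},{"translation":[-0.3,-0.2,0],"delta_rot":[0,0,0],"claw":0},{"translation":[-0.3,-0.2,0],"delta_rot":[0,0,0],"claw":0.38},{"translation":[-0.3,-0.2,0],"delta_rot":[0,0,0],"claw":0.45},{"translation":[-0.3,-0.2,0],"delta_rot":[0,0,0],"claw":0.55},{"translation":[-0.3,-0.2,0],"delta_rot":[0,0,0],"claw":0.7},{"translation":[-0.3,-0.2,0],"delta_rot":[0,0,0],"claw":0.85},{"translation":[-0.3,-0.2,0],"delta_rot":[0,0,0],"claw":0.85},{"translation":[-0.3,-0.2,0],"delta_rot":[0,0,0],"claw":0.85}]'

```text
clock: 37.42
eef_pos: [0.536, -0.3152, 0.0186]
tcp_rot: [-1.542, 0.592, 0.925]
contact_force: [-0.3, 0.7, -0.3]
finger_gap: 0.753
```

```bash
python3 force.py 2
python3 - <<'E'
from h import *
cv2.imwrite("pics/w20.png",robot.capture("wrist")); im=robot.capture("scene"); cv2.imwrite("pics/s20.png",cv2.resize(im[220:400,30:230],None,fx=3.3,fy=3.3,interpolation=cv2.INTER_CUBIC))
E
```

```text
t 37.5167 loop [-0.2316 -0.2564  0.0798] F [ 0.764 -0.267  0.912  0.014  0.157 -0.005] [0.34 0.34 0.06 0.01 0.03 0.02]
```

View pics/s20.png

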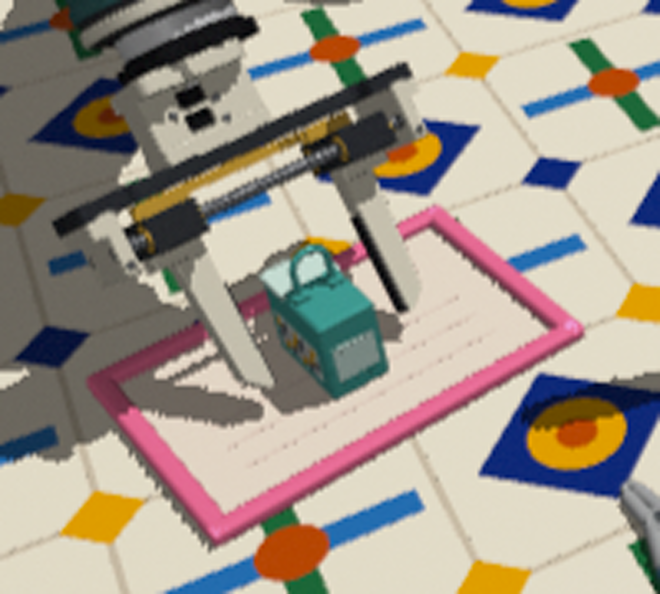

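View pics/w20.png

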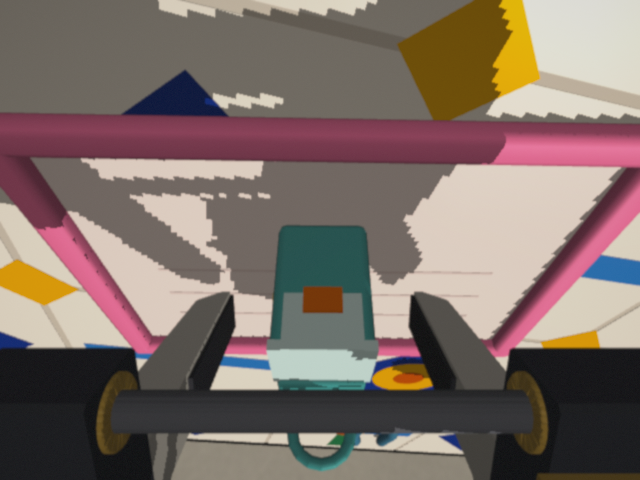

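Standing on the mat. Retreat back along the tool axis.

Call:
servo_tool --plan '[{"translation":[-5,0,0],"delta_rot":[0,0,0],"claw":0.85},{"translation":[-15,0,0],"delta_rot":[0,0,0],"claw":0.85},{"translation":[-35,0,0],"delta_rot":[0,0,0],"claw":0.85},{"translation":[-60,0,0],"delta_rot":[0,0,0],"claw":0.85},{"translation":[-90,0,0],"delta_rot":[0,0,0],"claw":0.85},{"translation":[-120,0,0],"delta_rot":[0,0,0],"claw":0.85},{"translation":[-145,0,0],"delta_rot":[0,0,0],"claw":0.85},{"translation":[-160,0,0],"delta_rot":[0,0,0],"claw":0.85},{"translation":[-160,0,0],"delta_rot":[0,0,0],"claw":0.85},{"translation":[-160,0,0],"delta_rot":[0,0,0],"claw":0.85}]'

```text
clock: 38.45
eef_pos: [0.4465, -0.3361, 0.1507]
tcp_rot: [-1.544, 0.593, 0.923]
contact_force: [0.0, 0.3, -1.4]
finger_gap: 0.85
```

Run:
```python
from h import *
cv2.imwrite("pics/w21.png",robot.capture("wrist")); cv2.imwrite("pics/s21.png",robot.capture("scene")); t=robot.capture("top"); cv2.imwrite("pics/t21.png",t)
for q in ["case_center","cup_center","spool_center","pliers"]:
    print(q,[(np.round(d["point"],3).tolist(),round(d["confidence"],2)) for d in robot.spot_in(q,"scene")][:2])
print(st()["clock"],st()["contact_force"])
```

```text
case_center []
cup_center [([0.458, 0.384, 0.027], 0.86)]
spool_center [([0.535, 0.267, 0.031], 0.56)]
pliers [([0.773, -0.215, 0.009], 0.77)]
38.8 [ 0.84267448  0.7027886  -0.47577356]
```

View pics/w21.png

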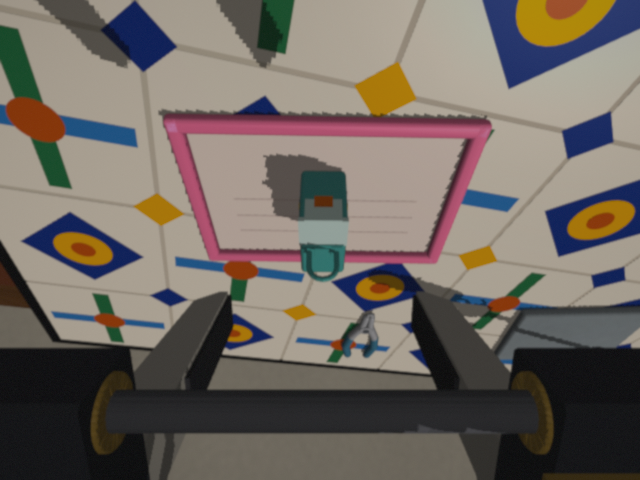

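View pics/s21.png

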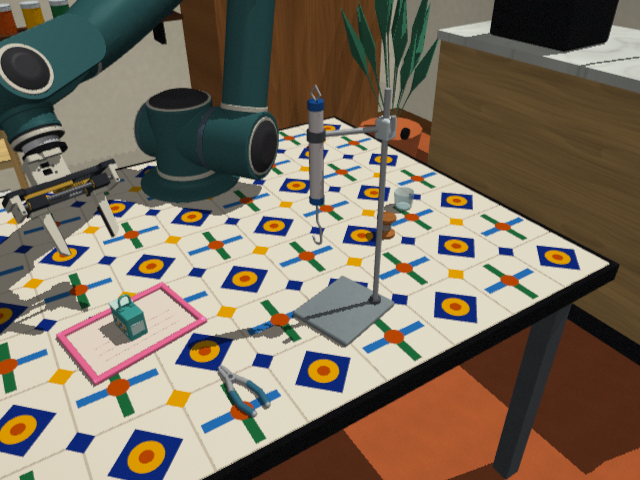

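Run:
```python
from h import *
print(robot.close_job())
```

```text
the job is handed in; nothing more can be done
None
```

The bead case was weighed on the hook scale and now stands upright on the mat inside the pink frame. I handed the job in at about 39 s of the 72 s allowed.

**Weighing:** I lowered the loop slowly onto the hook until the vertical force on the wrist was down to -0.11 N, against a case weight of about 5.4 N (about 0.55 kg). The hook had gone down about 35 mm. I then opened the fingers and kept them open around the case without touching it. Pictures showed it stop moving within about 0.3 s, and it hung still for about 2 s more before I took it again.

**Afterwards:** I lifted the case slowly off the hook and set it down.

**Last checks:**
- **Case:** the pictures show it upright and well inside the frame, with the hand clear.
- **Scale:** the hook is empty and back at its top position.
- **Bystanders:** the cup, spool and pliers read within about 4 mm of their first positions, which is the detector's own accuracy.

**What did not go perfectly:**
- While I centred the loop on the hook, sideways forces of up to about 5 N came and went. They were about 1 N when I let go.
- The case sat 1–2 mm lower in the grip after I took it again.
- At set-down I pressed on the mat with about 8 N before easing off.
- The last detector query for the case in the scene view found nothing, so its final position rests on the pictures alone.

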